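Load the light-ageing unit

ROBOT

A 6-joint arm with a two-finger parallel gripper is mounted at the origin on the work surface; the furniture and walls round the work are solid. World frame = base frame: x ahead of the robot, y to its left, z up, the work surface at z = 0. Lengths are in mm, angles in rad, forces in N, time in s.
With the tool pointing down it reaches from about 350 to 775 mm from the base axis. Payload 7.3 kg.
Tool frame: the origin (TCP) lies midway between the tips of the shut fingers; the grasp point (between the pads) lies 19 mm behind it; x points along the fingers, y is the direction in which the jaws open and shut, and the axes are right-handed (so a half turn about x gives the same grasp; the last joint's range is limited). The gripper opens to 92 mm and grips with 3 to 60 N. Pads are 19 mm wide; open, the fingers measure 130 mm over their backs; the gripper's body (75 mm by 190 mm) begins 47 mm behind the grasp point.
Start: joints at [-0.146, 0.342, 1.524, -0, 1.275, -0.146], TCP at [525.022, 0.019, 192.841] pointing down, gripper open.
Joint ranges: [-2.53, 2.53], [-0.77, 2.02], [0.04, 2.7], [-1, 4.14], [0.28, 2.66], [-3.11, 3.11]. Speed limits (rad/s): [2.57, 2.57, 3.14, 3.14, 3.14, 3.14].

INTERFACE

Orientations are given as [roll, pitch, yaw] about the fixed x, y, z axes, in that order (R = Rz(yaw) Ry(pitch) Rx(roll)).
In Python, from plant import get_obs, capture, close_job gives the robot as it stands. The module is installed in compiled form; this text tells all that it offers.
- The arm moves only by the tool send_rows, never from a script. Its argument "moves" is a list of rows, each a list of 4 numbers: the shift along the tool's x, y, z in mm, then the turn about the tool's x in degrees. In form: [[tx, ty, tz, yaw], ...]. A call has 1 to 8 rows; each row shifts and turns the commanded pose from where the row before left it, along the tool's axes as they then stand; what a row does not reach is not made up. A row lasts 1/8 s, in which the tool goes at most 62.5 mm and 10.7 degrees, less where a joint would pass 70% of its speed; a pose out of reach is approached as far as the arm can. A call with a gripper value outside its range is refused whole. "hand" is the opening, from 0 (shut) to 1 (fully open), set as the call begins (left out, the last holds). The fingers move at their own pace and stop on an object; the grip force is fixed at half the most. Time passes only in rows, so rows that do not move let the fingers close. It gives the time, the measured TCP pose, the force and the opening at its end, in the units of the state.
- get_obs(): the state, without advancing time (a new reading comes with each control period).
- capture(name): name is "scene" or "side" or "wrist"; returns a dict with "image" (400x640x3 uint8, red, green, blue), "K" (3x3 intrinsics, pixels), "position" and "attitude" of the camera in the world; the wrist camera has in their place "mount" (4x4, takes a point from camera to tool coordinates, whose origin is the TCP and whose axes are the tool frame's). Camera axes: x right, y down, z forward; pixel columns grow to the right and rows downward; lengths in mm; the calibration is good to about 2 mm. A picture is of the moment at which its call begins: read the wrist's pose just before it. There is no depth.
- close_job(): hands the job in, once; it reports no verdict.
The state is a dict: "time": time; "joint_positions": joint angles; "dq": joint speeds; "tau": joint torques, N m; "tool_pos": TCP position; "tcp_rot": TCP orientation; "contact_force": force on the tool from outside, world axes, zero at the start; "moment": the same for the moment, N m; "grip_width": finger opening in mm.
Only numpy, scipy, OpenCV 4.12 (cv2) and the standard library are available. Lean on these libraries where they do the work, as an engineer would, in place of code of your own. Each camera call takes 0.05 s, during which the arm holds its last target. There are 200 camera calls.

TASK

Start a light-ageing test: slide every test-panel carrier that is there under the slotted lamp hood on the grey unit, in by the front lane and on into the back row beneath the hood, lay both pine strips (the dark controls) in the unit's drawer and push the drawer fully shut. When all that is done, press the start pedal down to its stop and let it come up again. Leave the covered weight and the eye loupe where they stand; things may get knocked aside meanwhile, so check that all is in place.

Things in the scene. Friction and masses are not known exactly. Their poses are not given: they have to be found in the camera images.
- carrier_1_c (a point): test-panel carrier: 60 x 60 x 12 mm square base (aluminium, painted plywood panel on top), in its middle an upright square grip post 16 x 16 mm, faces parallel to the base's sides, its top 72 mm above the base's underside; 0.1 to 0.2 kg. Point: on its vertical middle line, 36 mm above the underside; x, y along the base's sides. Stands on the table, robot's left. May be absent (None)
- carrier_2_c (a point): test-panel carrier: 60 x 60 x 12 mm square base (aluminium, painted plywood panel on top), in its middle an upright square grip post 16 x 16 mm, faces parallel to the base's sides, its top 72 mm above the base's underside; 0.1 to 0.2 kg. Point: on its vertical middle line, 36 mm above the underside; x, y along the base's sides. Stands on the table, robot's left. May be absent (None)
- carrier_3_c (a point): test-panel carrier: 60 x 60 x 12 mm square base (aluminium, painted plywood panel on top), in its middle an upright square grip post 16 x 16 mm, faces parallel to the base's sides, its top 72 mm above the base's underside; 0.1 to 0.2 kg. Point: on its vertical middle line, 36 mm above the underside; x, y along the base's sides. Stands on the table, robot's left. May be absent (None)
- strip_1_c (a point): flat pine test strip, 28 x 115 x 8 mm, x across its width, y along its length, z up; this point is its centre (4 mm above its underside). Lies on the table to the robot's left
- strip_2_c (a point): flat pine test strip, 28 x 115 x 8 mm, x across its width, y along its length, z up; this point is its centre (4 mm above its underside). Lies on the closed lid, 54 mm above the table, of the fixed wooden paint box in front of the robot (x 0.23 to 0.51, y -0.09 to 0.09 m)
- unit: light-ageing unit: fixed low grey cabinet, 168 mm deep, 226 wide, 70 high, with a drawer in its front and a white lamp hood on its top (the deck). Origin: middle of its underside; x from its front to its back (away from the robot), y to its left, z up. The hood's roof is 20 to 26 mm above the deck: a carrier's base slides under it, the post passes in a T-shaped slot 30 mm wide
- unit_row (a point): middle of the unit's back row, at deck level (z 70 mm), axes as the unit's. The row under the hood: x -36 to +36 mm (back stop), y -107 to +107 mm (end walls); its slot runs along y at x = 0, y -95 to +95 mm. Room for three carriers side by side at y about +70, 0, -70 mm; one at y = 0 blocks the lane
- unit_lane (a point): middle of the entrance lane under the hood, at deck level, axes as the unit's, 54 mm in front of unit_row: straight, between guide walls at y -36 and +36 mm, from x -18 (hood's front edge) to +18 mm, where it opens into the back row; its slot runs along x at y = 0. The only way in: a carrier goes along +x to the row, then sideways
- unit_mouth (a point): point at deck level in front of the hood, 106 mm in front of unit_row, axes as the unit's: the place to bring a carrier, sides parallel to the unit's, before sliding it in. The bare deck in front of the hood is 50 mm deep and ends 16 mm in front of this point
- unit_drawer0 (a joint): how far the unit's dark drawer is open, m: 0 shut, 0.108 fully open (it starts 0.09 to 0.10 open); it slides toward the unit's -x with about 1 N of friction
- drawer_floor (a point): middle of the drawer's inner floor, moving with it, axes as the unit's; floor about 22 mm above the table. Inside: 123 mm long (x), 184 wide (y), walls 26 mm high. The deck covers its rear: open by d, it is uncovered from x = -61 mm to x = -67 mm + d in this point's frame
- drawer_front (a point): middle of the front face of the drawer's pull lip, an aluminium ledge 120 mm wide (unit's y), 10 mm high, standing 8 mm out from the grey drawer front, about 47 mm above the table; moves with the drawer; pushing here toward the unit's +x shuts the drawer
- pedal (a joint): angle of the start pedal, rad: 0 released (up), 0.22 at its stop; it springs back when let go. Pressed at pedal_pad it needs about 4 N at first and 8 N at the stop
- pedal_pad (a point): where to press, on top of the start pedal's rubber pad: a dark steel treadle plate 106 x 56 mm on a fixed base behind the paint box. Released, about 42 mm above the table; at the stop about 18 mm lower. x: along the plate toward the hinge, which is 85 mm away, 14 mm above the table; pad edges 19 mm away toward the free end, 25 mm to either side
- weight_1: bystander, to be left where it is: covered weight 32 x 62 x 51 mm with a knob; origin at the middle of its underside
- watch_loupe: bystander, to be left where it is: black eye loupe, 36 mm wide, 39 mm high; origin at the middle of its underside
There are look-alikes about, which are no part of the job. Leave any pink look-alike of the part that bears strip_2_c alone.

How it is judged:
By the outcome, as a careful person would: the job done as asked, in the order asked, and still so for the second after the job is handed in, with the robot touching nothing.
Of carrier_1, carrier_2, carrier_3 only 2 to 3 are there at a start; the rules pass over those that are not, and their reading is None.
At some moment in a run one of carrier_1, carrier_2, carrier_3, strip_1, strip_2 may be knocked a few centimetres aside while the robot is not near it.
It also fails if it takes over 200 s, if anything falls off the work surface, if the arm or the gripper's body presses on something with over 40 N, if the wrist force passes 120 N, or if a joint passes its speed limit or range.

## Working session

There is one attempt and no reset: what is moved stays moved. The work goes in short steps, Python scripts to look and compute and a tool call to move; the robot and the scene stay as the last step left them, time stands still between calls to the robot, and variables do not carry over. Pictures are saved under pics/ and viewed, about 12 in all and at most 16, crops included, and the job is handed in when it is done.

Besides the shell and the picture viewer there is one more tool, called after "Emit:" as name(argument=value, ...) on one line, values as JSON. send_rows: Moves the arm, as the interface text tells. Its arguments: {"type":"object","properties":{"moves":{"type":"array","items":{"type":"array","items":{"type":"number"}}},"hand":{"type":"number"}},"required":["moves"]}

```bash
mkdir -p pics; cat > h.py <<'E'
import numpy as np, cv2
from scipy.spatial.transform import Rotation as R
from plant import get_obs, capture
def snap(name,fn=None):
    o=get_obs(); c=capture(name); 
    if 'mount' in c:
        T=np.eye(4); T[:3,:3]=R.from_euler('xyz',o['tcp_rot']).as_matrix(); T[:3,3]=o['tool_pos']
        C=T@np.array(c['mount'])
    else:
        C=np.eye(4); a=np.array(c['attitude']); C[:3,:3]=a if a.shape==(3,3) else R.from_euler('xyz',a).as_matrix(); C[:3,3]=c['position']
    if fn:
        cv2.imwrite('pics/'+fn+'.png',c['image'][:,:,::-1]); np.savez('pics/'+fn+'.npz',C=C,K=c['K'])
    return c['image'],np.array(c['K']),C
def load(fn):
    d=np.load('pics/'+fn+'.npz'); return d['K'],d['C']
def pix2z(fn,u,v,z):
    K,C=load(fn); d=C[:3,:3]@np.linalg.inv(K)@[u,v,1]; p=C[:3,3]
    return p+d*(z-p[2])/d[2]
def proj(fn,P):
    K,C=load(fn); q=(np.asarray(P,float)-C[:3,3])@C[:3,:3]; q=q@K.T; return q[...,:2]/q[...,2:]
E
python3 - <<'E'
from h import *
o=get_obs(); print(o)
c=capture('scene'); print({k:v for k,v in c.items() if k!='image'})
for n in ['scene','side','wrist']:
    im,K,C=snap(n,n+'0'); print(n,C.round(3).tolist(),K.tolist())
E
```

```text
{'time': 0.0, 'joint_positions': array([-1.45979247e-01,  3.42680785e-01,  1.52503686e+00, -1.31559821e-06,
        1.27537562e+00, -1.46020776e-01]), 'dq': array([ 0.00020493,  0.0021865 ,  0.00014983, -0.00115482,  0.00017651,
        0.00088934]), 'tau': array([ 7.61924657e-04, -4.31245601e+01, -2.44219762e+01,  7.17750052e-02,
        5.59406646e-02, -1.04314388e-04]), 'tool_pos': array([5.24539856e+02, 1.00359089e-01, 1.92159836e+02]), 'tcp_rot': array([-1.71597876,  1.56929571,  2.99645214]), 'contact_force': array([-0.26043327, -0.13382802, -0.31062624]), 'moment': array([-0.05313976, -0.00884025,  0.03290361]), 'grip_width': 91.67681237691265}
{'K': array([[374.41629232,   0.        , 315.95680523],
       [  0.        , 374.41629232, 204.084377  ],
       [  0.        ,   0.        ,   1.        ]]), 'position': array([-155.9492816 , -433.98752104,  750.98720622]), 'attitude': array([-2.35586068,  0.00268197, -0.89626225])}
scene [[0.625, -0.553, 0.551, -155.949], [-0.781, -0.44, 0.443, -433.988], [-0.003, -0.707, -0.707, 750.987], [0.0, 0.0, 0.0, 1.0]] [[374.4162923237313, 0.0, 315.9568052341024], [0.0, 374.4162923237313, 204.08437699553122], [0.0, 0.0, 1.0]]
side [[-0.941, -0.186, 0.284, 83.046], [-0.339, 0.571, -0.748, 849.31], [-0.023, -0.8, -0.6, 753.932], [0.0, 0.0, 0.0, 1.0]] [[397.19409410675576, 0.0, 314.8124653604417], [0.0, 397.19409410675576, 191.3062051266606], [0.0, 0.0, 1.0]]
wrist [[1.0, 0.0, -0.001, 524.414], [0.0, -0.966, -0.258, 69.648], [-0.001, 0.258, -0.966, 384.393], [0.0, 0.0, 0.0, 1.0]] [[301.36531309063696, 0.0, 323.336624443054], [0.0, 301.36531309063696, 200.20025744098342], [0.0, 0.0, 1.0]]
```

View pics/scene0.png

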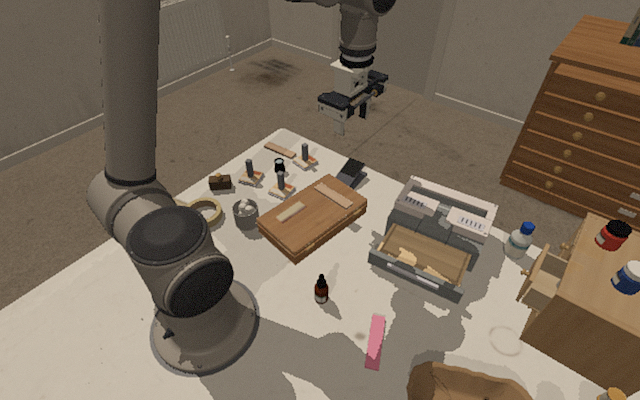

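View pics/side0.png

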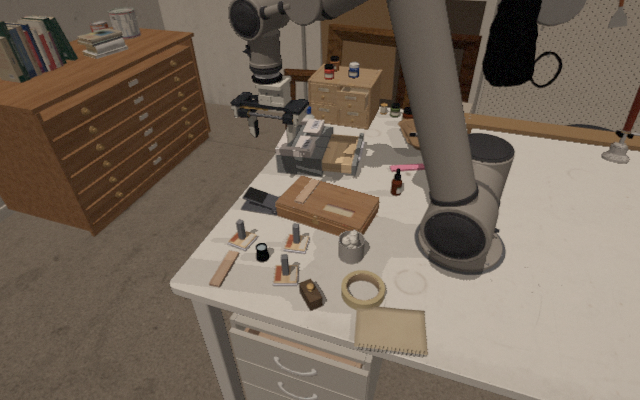

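```bash
python3 - <<'E'
from h import *
o=get_obs(); print(R.from_euler('xyz',o['tcp_rot']).as_matrix().round(3))
E
```

```text
[[-0.001  1.    -0.   ]
 [ 0.    -0.    -1.   ]
 [-1.    -0.001 -0.   ]]
```

```bash
python3 - <<'E'
from h import *
a=cv2.imread('pics/side0.png')[110:310,195:395]; cv2.imwrite('pics/c1.png',cv2.resize(a,None,fx=3,fy=3,interpolation=cv2.INTER_CUBIC))
a=cv2.imread('pics/scene0.png')[130:310,240:505]; cv2.imwrite('pics/c2.png',cv2.resize(a,None,fx=3,fy=3,interpolation=cv2.INTER_CUBIC))
E
```

```text
(no output)
```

View pics/c1.png

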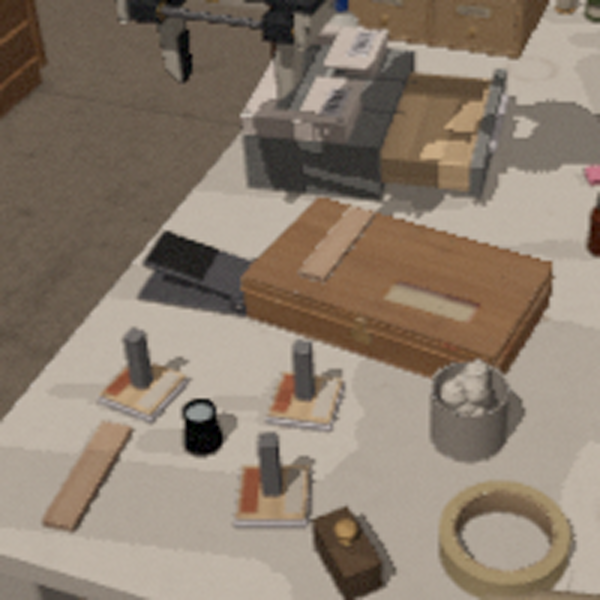

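View pics/c2.png

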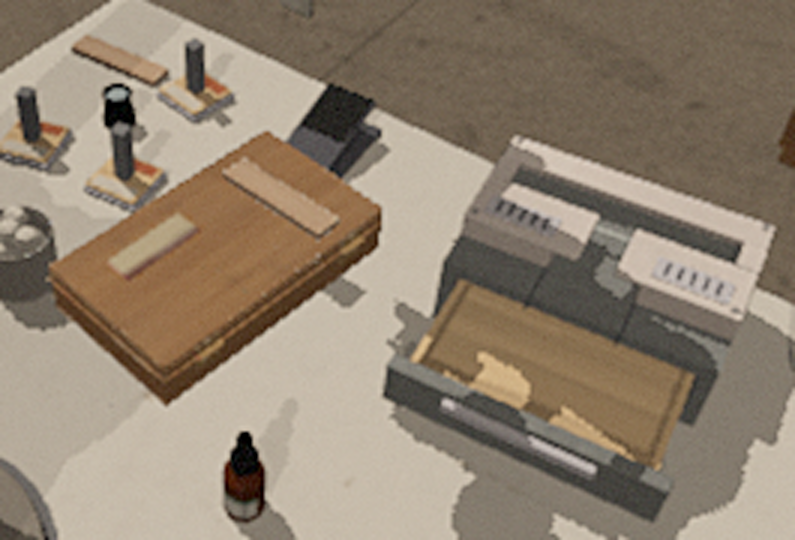

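```bash
python3 - <<'E'
from h import *
S=lambda u,v,z:pix2z('side0',195+u/3,110+v/3,z).round(0)[:2]
Q=lambda u,v,z:pix2z('scene0',240+u/3,130+v/3,z).round(0)[:2]
print('A',S(135,335,72),Q(195,45,72));print('B',S(303,347,72),Q(121,130,72));print('C',S(268,440,72),Q(26,93,72))
print('A base',[S(*p,10) for p in [(100,397),(145,417),(187,378)]]);
print('s1',S(115,427,8),S(60,522,8),Q(77,42,8),Q(163,75,8))
print('s2',S(358,212,62),S(317,272,62),Q(232,168,62),Q(330,228,62))
print('lip',Q(445,405,47),Q(595,470,47))
print('hood',Q(517,140,96),Q(773,232,96),Q(745,325,96),Q(470,210,96))
print('slotL',Q(598,225,96),Q(628,235,96),S(385,35,96),S(330,35,96))
print('pedal',S(150,265,42),S(165,235,42),S(210,250,42),S(205,278,42),Q(372,95,42))
print('loupe',S(203,447,0),Q(118,120,0));print('wt',S(350,560,25))
E
```

```text
A [547. 184.] [552. 177.]
B [402. 152.] [407. 146.]
C [387. 262.] [390. 255.]
A base [array([579., 208.]), array([528., 218.]), array([516., 161.])]
s1 [549. 235.] [539. 343.] [541. 341.] [555. 227.]
s2 [430. -64.] [434.  40.] [438.  39.] [431. -75.]
lip [ 342. -245.] [ 360. -360.]
hood [ 596. -160.] [ 623. -379.] [ 512. -397.] [ 492. -172.]
slotL [ 542. -263.] [ 546. -288.] [ 507. -374.] [ 570. -355.]
pedal [604.  57.] [613.   8.] [558.  17.] [543.  59.] [629.  10.]
loupe [469. 226.] [476. 220.]
wt [300. 316.]
```

Emit:
send_rows(moves=[[-20,-5,45,0],[-20,-5,45,0],[-20,-5,45,0],[-20,-5,45,0],[-20,-5,45,0],[0,0,0,0]])

```text
time: 0.95
tool_pos: [499.9, -228.0, 293.7]
tcp_rot: [0.793, 1.568, -0.782]
contact_force: [0.3, 0.4, 0.3]
grip_width: 92.0
```

```bash
python3 - <<'E'
from h import *
snap('wrist','w1'); o=get_obs(); print(o['tool_pos'],o['time'])
E
```

```text
[ 499.80585361 -226.04503797  292.7820869 ] 1.0
```

View pics/w1.png

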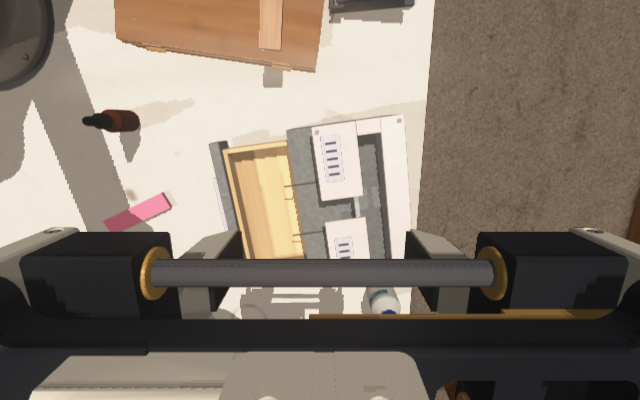

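Emit:
send_rows(moves=[[0,-10,40,0],[0,-10,40,0],[0,0,30,0],[0,0,0,0],[0,0,0,0]])

```text
time: 1.62
tool_pos: [480.3, -333.3, 292.3]
tcp_rot: [-2.72, 1.569, 1.993]
contact_force: [0.6, -0.1, -0.0]
grip_width: 91.9
```

```bash
python3 - <<'E'
from h import *
snap('wrist','w2'); o=get_obs(); print(o['tool_pos'],o['time'])
a=cv2.imread('pics/w2.png')[0:240,190:490]; cv2.imwrite('pics/w2c.png',cv2.resize(a,None,fx=2.5,fy=2.5,interpolation=cv2.INTER_CUBIC))
E
```

```text
[ 480.37985883 -333.28975986  292.61660073] 1.675
```

View pics/w2c.png

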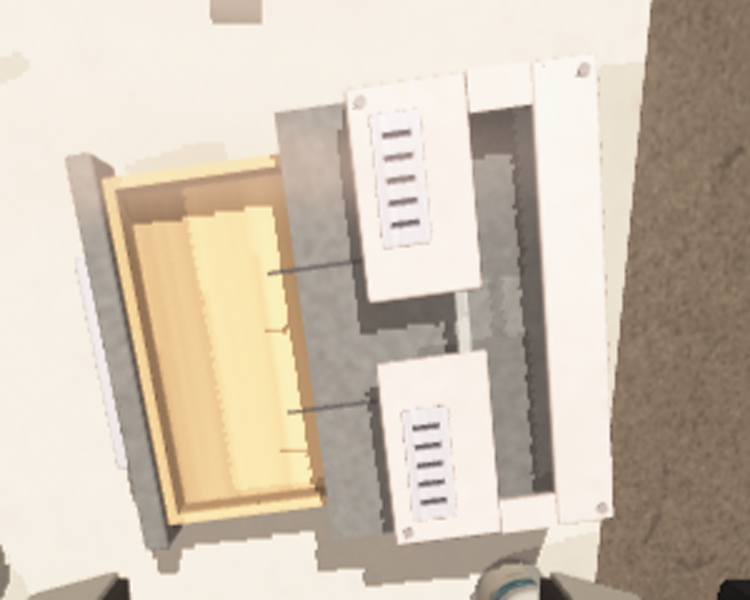

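```bash
cat >> h.py <<'E'
def fit2(src,dst):
    src=np.array(src,float);dst=np.array(dst,float); a=src-src.mean(0);b=dst-dst.mean(0)
    th=np.arctan2((a[:,0]*b[:,1]-a[:,1]*b[:,0]).sum(),(a*b).sum())
    M=np.array([[np.cos(th),-np.sin(th)],[np.sin(th),np.cos(th)]]); t=dst.mean(0)-M@src.mean(0)
    return th,M,t,(src@M.T+t-dst)
E
python3 - <<'E'
from h import *
W=lambda u,v,z:pix2z('w2',190+u/2.5,v/2.5,z)[:2]
src=[(-72,15),(-15,15),(-72,-15),(-15,-15),(-15,95),(15,95),(-15,-95),(15,-95)]
px=[(370,302),(481,288),(378,363),(487,351),(470,112),(533,104),(500,505),(553,497)]
th,M,t,r=fit2(src,[W(*p,96) for p in px]); print(np.degrees(th),t,r.round(1).tolist())
inv=lambda p:(M.T@(p-t)).round(1)
print('deck front',inv(W(277,113,70)),inv(W(327,540,70)))
print('drawer front top inner',inv(W(105,180,48)),inv(W(172,522,48)))
print('lip',inv(W(79,258,47)),inv(W(122,467,47)))
for n,p in dict(mouth=(-106,0),L=(0,70),Rr=(0,-70)).items(): print(n,M@p+t)
E
```

```text
7.2039432482046255 [ 570.55399784 -271.38384734] [[-0.5, -0.9], [1.0, -0.6], [-1.3, -0.7], [0.2, 0.4], [0.3, -0.7], [0.7, -0.4], [-1.1, 1.8], [0.7, 1.1]]
deck front [-106.1  112.4] [-109.6 -113.2]
drawer front top inner [-203.7   96.4] [-202.2  -97.3]
lip [-226.3   58.9] [-225.8  -60.4]
mouth [ 465.39075409 -284.67640775]
L [ 561.77589192 -201.93642222]
Rr [ 579.33210377 -340.83127247]
```

Emit:
send_rows(moves=[[0,0,-60,0],[0,0,-60,0],[0,0,-60,0],[0,0,-60,0],[0,0,-60,0],[0,0,-60,0],[0,0,-60,0],[0,-5,-55,0]])

```text
time: 2.68
tool_pos: [473.8, 143.2, 293.1]
tcp_rot: [2.039, 1.57, 0.47]
contact_force: [-0.2, -0.6, 0.7]
grip_width: 91.8
```

Emit:
send_rows(moves=[[0,0,0,0],[0,0,0,0]])

```text
time: 2.92
tool_pos: [474.4, 140.5, 293.0]
tcp_rot: [0.487, 1.57, -1.082]
contact_force: [0.5, 0.4, 0.4]
grip_width: 91.9
```

```bash
python3 - <<'E'
from h import *
snap('wrist','w3'); o=get_obs(); print(o['tool_pos'],o['time'])
a=cv2.imread('pics/w3.png')[0:240,180:500]; cv2.imwrite('pics/w3c.png',cv2.resize(a,None,fx=2.5,fy=2.5,interpolation=cv2.INTER_CUBIC))
E
```

```text
[474.69637457 139.71729183 292.93175815] 2.975
```

View pics/w3c.png

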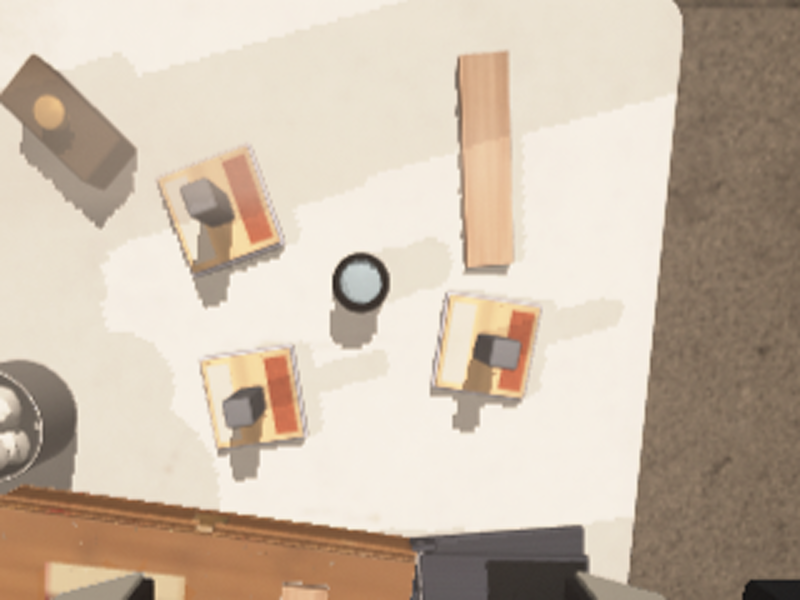

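```bash
python3 - <<'E'
from h import *
W=lambda u,v,z:pix2z('w3',180+u/2.5,v/2.5,z)[:2]
sq=[(-30,30),(30,30),(30,-30),(-30,-30)]
for n,px,pt in [('C',[(160,178),(246,147),(283,242),(195,272)],(200,197)),('B',[(202,358),(293,345),(303,440),(220,450)],(238,407)),('A',[(450,295),(541,306),(524,396),(436,388)],(506,351))]:
    th,M,t,r=fit2(sq,[W(*p,12) for p in px]); print(n,np.degrees(th).round(1),t.round(1),'post',W(*pt,72).round(1),abs(r).max().round(1))
th,M,t,r=fit2([(-14,57.5),(14,57.5),(14,-57.5),(-14,-57.5)],[W(*p,8) for p in [(460,57),(508,51),(513,265),(468,268)]]);print('s1',np.degrees(th),t,r.round(1))
print('loupe',W(361,282,39),'wt',W(50,110,51),W(130,150,0)); print('pad',W(488,560,42),W(585,560,42))
E
```

```text
C 19.0 [392.8 260.5] post [392.5 260.6] 3.7
B 7.1 [408.8 149.6] post [407.8 152.9] 3.5
A -6.5 [553.5 181.9] post [553.4 183.4] 3.1
s1 4.5754328939701185 [549.09692918 286.90826845] [[-0.5  0.3]
 [ 0.4 -0.5]
 [ 0.4  0.3]
 [-0.4 -0.1]]
loupe [475.23763419 219.63905332] wt [312.07178586 305.5685767 ] [338.24741359 295.32435018]
pad [554.67889417  53.72466182] [614.97833806  53.852739  ]
```

Emit:
send_rows(hand=0.55, moves=[[0,-33,-5,0],[0,-33.5,-6,0],[30,0,0,-7],[50,0,0,0],[50,0,0,0],[50,0,0,0],[35,0,0,0],[15,0,0,0]])

```text
time: 3.98
tool_pos: [407.6, 149.4, 61.1]
tcp_rot: [-1.448, 1.568, -2.9]
contact_force: [0.2, 0.3, 1.2]
grip_width: 50.1
```

```bash
cat > w.py <<'E'
import sys
from h import *
im,K,C=snap('wrist'); o=get_obs(); print(o['tool_pos'].round(1),o['time'],o['grip_width'])
cv2.imwrite('pics/'+sys.argv[1]+'.png',im[:,:,::-1])
E
python3 w.py g1
```

```text
[407.  149.4  60.2] 4.025 50.47929381101113
```

View pics/g1.png

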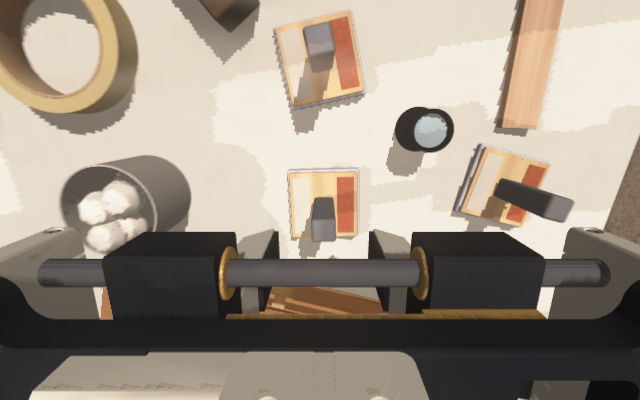

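Emit:
send_rows(moves=[[14,0,0,0],[14,0,0,0],[0,0,0,0]])

```text
time: 4.4
tool_pos: [408.4, 150.1, 34.7]
tcp_rot: [-1.424, 1.57, -2.874]
contact_force: [0.1, 0.6, 0.0]
grip_width: 50.5
```

Emit:
send_rows(hand=0.0, moves=[[0,0,0,0],[0,0,0,0],[0,0,0,0],[0,0,0,0],[0,0,0,0]])

```text
time: 5.03
tool_pos: [408.4, 151.1, 34.9]
tcp_rot: [-1.903, 1.571, 2.932]
contact_force: [-1.5, 0.5, 1.7]
grip_width: 15.1
```

Emit:
send_rows(moves=[[-35,0,0,0],[-50,0,0,0],[-50,0,0,0],[-30,0,10,0],[0,-1,45,0],[0,0,55,0],[0,-1,55,0],[0,0,55,0]])

```text
time: 6.02
tool_pos: [433.2, -69.2, 199.8]
tcp_rot: [1.872, 1.571, 0.424]
contact_force: [0.9, -0.0, -1.2]
grip_width: 14.9
```

Emit:
send_rows(moves=[[0,-1,55,0],[0,0,55,0],[0,0,50,0],[0,0,40,0],[0,0,19.5,0],[0,0,0,0],[0,0,0,0]])

```text
time: 6.9
tool_pos: [459.0, -284.1, 199.7]
tcp_rot: [-2.886, 1.57, 1.949]
contact_force: [0.1, 0.8, -0.7]
grip_width: 14.8
```

```bash
python3 - <<'E'
from h import *
o=get_obs();p=o['tool_pos'];print(p,o['time'],o['grip_width'],o['contact_force'])
t=np.array([570.55,-271.38]);a=np.radians(7.2);M=np.array([[np.cos(a),-np.sin(a)],[np.sin(a),np.cos(a)]])
print(M.T@(p[:2]-t), R.from_euler('xyz',o['tcp_rot']).as_matrix()[:,1])
E
```

```text
[ 458.99642718 -284.11283444  199.74732431] 6.9 14.784946964457381 [ 0.0987434   0.81390489 -0.66604556]
[-112.26978689    1.34893776] [ 9.92433238e-01  1.22785185e-01 -2.59223620e-04]
```

Emit:
send_rows(moves=[[40,0,1,0],[30,0,0,0],[15,0,0,0],[7,0,0,0],[0,0,0,0]])

```text
time: 7.52
tool_pos: [459.6, -286.5, 108.4]
tcp_rot: [0.845, 1.57, -0.603]
contact_force: [-0.4, -0.8, -0.8]
grip_width: 15.1
```

Emit:
send_rows(moves=[[0,15,0,0],[0,15,0,0],[0,15,0,0],[0,15,0,0],[0,15,0,0],[0,15,0,0],[0,14,0,0],[0,7,0,0]])

```text
time: 8.52
tool_pos: [570.5, -272.6, 107.6]
tcp_rot: [2.793, 1.571, 1.345]
contact_force: [0.3, 0.1, -0.9]
grip_width: 15.0
```

Emit:
send_rows(moves=[[0,0,-12,0],[0,0,-12,0],[0,0,-12,0],[0,0,-12,0],[0,0,-12,0],[0,0,-8,0],[0,0,-2,0],[2.5,0,0,0]])

```text
time: 9.52
tool_pos: [561.1, -203.7, 105.5]
tcp_rot: [0.827, 1.57, -0.622]
contact_force: [-0.2, -0.1, -1.1]
grip_width: 15.2
```

Emit:
send_rows(hand=0.4, moves=[[0,0,0,0],[0,0,0,0],[0,0,0,0]])

```text
time: 9.9
tool_pos: [561.0, -203.8, 105.5]
tcp_rot: [1.06, 1.57, -0.389]
contact_force: [-0.2, 0.5, 0.3]
grip_width: 36.0
```

Emit:
send_rows(moves=[[-20,0,0,0],[-40,0,0,0],[-50,0,0,0],[-40,0,0,0],[0,0,0,0]])

```text
time: 10.52
tool_pos: [562.4, -204.4, 259.3]
tcp_rot: [0.977, 1.563, -0.472]
contact_force: [0.7, 0.2, 0.0]
grip_width: 36.7
```

Emit:
send_rows(hand=0.55, moves=[[0,5,-45,0],[0,5,-50,6.6],[0,0,0,7],[0,0,0,0]])

```text
time: 11.02
tool_pos: [558.9, -107.5, 254.5]
tcp_rot: [-1.679, 1.57, 2.921]
contact_force: [0.7, -0.2, 0.0]
grip_width: 50.4
```

```bash
cat > d.py <<'E'
import sys
from h import *
# usage: d.py X Y [Z] -> rows delta to world target from present pose ; also unit coords
o=get_obs();p=o['tool_pos'];Rm=R.from_euler('xyz',o['tcp_rot']).as_matrix()
print('t',o['time'],'p',p.round(1),'yaw',np.degrees(np.arctan2(Rm[1,1],Rm[0,1])).round(1),'grip',o['grip_width'].round(1),'F',o['contact_force'].round(1))
t=np.array([570.55,-271.38]);a=np.radians(7.2);M=np.array([[np.cos(a),-np.sin(a)],[np.sin(a),np.cos(a)]])
print('unit',(M.T@(p[:2]-t)).round(1))
if len(sys.argv)>2:
    g=[float(x) for x in sys.argv[1:]]
    if len(g)<3: g.append(p[2])
    print('tool delta',(Rm.T@(np.array(g)-p)).round(1))
if len(sys.argv)==2:
    u=[float(x) for x in sys.argv[1].split(',')]; w=M@u[:2]+t; z=u[2] if len(u)>2 else p[2]
    print('tool delta',(Rm.T@(np.array([*w,z])-p)).round(1))
E
python3 d.py 553.5 182.7
```

```text
Traceback (most recent call last):
  File "d.py", line 5, in <module>
    print('t',o['time'],'p',p.round(1),'yaw',np.degrees(np.arctan2(Rm[1,1],Rm[0,1])).round(1),'grip',o['grip_width'].round(1),'F',o['contact_force'].round(1))
                                                                                                     ^^^^^^^^^^^^^^^^^^^^^
AttributeError: 'float' object has no attribute 'round'
```

```bash
sed -i "s/o\['grip_width'\].round(1)/round(o['grip_width'],1)/" d.py; python3 d.py 553.5 182.7
```

```text
t 11.025 p [ 558.9 -107.5  254.5] yaw -6.5 grip 50.4 F [ 0.7 -0.2  0. ]
unit [  9. 164.]
tool delta [ 1.000e-01 -3.810e+01 -2.877e+02]
```

Emit:
send_rows(moves=[[0,-8,-55,0],[0,-8,-55,0],[0,-8,-55,0],[0,-8,-55,0],[0,-6,-50,0],[0,0,-18,0],[0,0,0,0],[0,0,0,0]])

```text
time: 12.02
tool_pos: [554.8, 180.7, 255.1]
tcp_rot: [-0.355, 1.57, -2.042]
contact_force: [-0.5, -0.7, -0.4]
grip_width: 50.5
```

```bash
python3 d.py 553.5 182.7 34.5; cat > auto.py <<'E'
# current vs reference check: find grey-post/carrier by side camera differences
from h import *
im,K,C=snap('side'); ref=cv2.imread('pics/side0.png')[:,:,::-1]
d=cv2.absdiff(im,ref).max(2)>45; d=cv2.morphologyEx(d.astype(np.uint8),cv2.MORPH_OPEN,np.ones((3,3)))
n,l,s,c=cv2.connectedComponentsWithStats(d)
print([(s[i].tolist()) for i in range(1,n) if s[i][4]>15])
E
python3 w.py g2
```

```text
t 12.025 p [554.8 180.7 255.1] yaw -6.7 grip 50.5 F [-0.5 -0.7 -0.4]
unit [ 41.1 450.5]
tool delta [220.6  -1.5  -2. ]
[554.8 180.6 255.2] 12.075 50.53197061982104
```

View pics/g2.png

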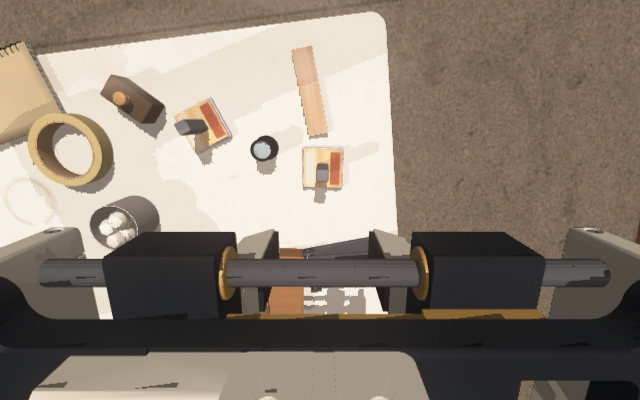

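Emit:
send_rows(moves=[[50,-1.5,-2,0],[50,0,0,0],[50,0,0,0],[40,0,0,0],[20,0,0,0],[10.5,0,0,0],[0,0,0,0]])

```text
time: 12.95
tool_pos: [553.5, 183.7, 34.8]
tcp_rot: [-0.977, 1.57, -2.664]
contact_force: [0.4, -0.5, 0.0]
grip_width: 50.7
```

Emit:
send_rows(hand=0.0, moves=[[0,0,0,0],[0,0,0,0],[0,0,0,0],[0,0,0,0],[0,0,0,0]])

```text
time: 13.58
tool_pos: [553.4, 184.7, 35.1]
tcp_rot: [1.859, 1.57, 0.173]
contact_force: [-0.6, -0.7, 2.4]
grip_width: 14.8
```

Emit:
send_rows(moves=[[-35,0,0,0],[-50,0,0,0],[-50,0,0,0],[-30,0,0,-6.6],[0,0,0,-7],[0,0,0,0]])

```text
time: 14.32
tool_pos: [553.1, 184.6, 199.7]
tcp_rot: [-1.447, 1.571, -2.896]
contact_force: [-0.4, -0.2, -0.5]
grip_width: 14.6
```

```bash
python3 d.py -- 2>/dev/null; python3 d.py " -112,0"
```

```text
t 14.325 p [553.1 184.6 199.7] yaw 6.9 grip 14.6 F [-0.4 -0.2 -0.5]
unit [ 39.8 454.5]
t 14.325 p [553.1 184.6 199.7] yaw 6.9 grip 14.6 F [-0.4 -0.2 -0.5]
unit [ 39.8 454.5]
tool delta [ 1.000e-01 -1.497e+02  4.552e+02]
```

Emit:
send_rows(moves=[[0,-10,30,0],[0,-18,50,0],[0,-18,54,0],[0,-18,54,0],[0,-18,54,0],[0,-18,54,0],[0,-18,54,0],[0,-18,54,0]])

```text
time: 15.32
tool_pos: [466.7, -234.5, 199.2]
tcp_rot: [-2.45, 1.57, 2.382]
contact_force: [0.7, 0.1, -1.6]
grip_width: 14.9
```

Emit:
send_rows(moves=[[0,-13,40,0],[0,-1,11,0],[0,0,0,0],[0,0,0,0]])

```text
time: 15.82
tool_pos: [460.1, -283.9, 199.6]
tcp_rot: [-2.858, 1.57, 1.977]
contact_force: [-0.7, -0.1, -1.1]
grip_width: 14.6
```

```bash
python3 d.py " -112,0,108"
```

```text
t 15.825 p [ 460.1 -283.9  199.6] yaw 7.0 grip 14.6 F [-0.7 -0.1 -1.1]
unit [-111.2    1.4]
tool delta [91.6 -0.8  1.5]
```

Emit:
send_rows(moves=[[40,-0.8,1.5,0],[30,0,0,0],[15,0,0,0],[7,0,0,0],[0,0,0,0]])

```text
time: 16.45
tool_pos: [459.7, -286.8, 108.3]
tcp_rot: [0.836, 1.57, -0.613]
contact_force: [0.1, -0.0, -1.2]
grip_width: 14.4
```

Emit:
send_rows(moves=[[0,15,0,0],[0,15,0,0],[0,15,0,0],[0,15,0,0],[0,15,0,0],[0,15,0,0],[0,14,0,0],[0,7,0,0]])

```text
time: 17.45
tool_pos: [570.5, -273.0, 107.5]
tcp_rot: [-3.038, 1.571, 1.797]
contact_force: [0.6, -0.1, -1.3]
grip_width: 14.7
```

Emit:
send_rows(moves=[[0,0,12,0],[0,0,12,0],[0,0,12,0],[0,0,12,0],[0,0,12,0],[0,0,8,0],[0,0,2,0],[2.5,0,0,0]])

```text
time: 18.45
tool_pos: [578.1, -342.8, 105.4]
tcp_rot: [1.362, 1.571, -0.086]
contact_force: [0.7, 0.9, -1.8]
grip_width: 14.9
```

```bash
python3 d.py "0,-70"
```

```text
t 18.45 p [ 578.1 -342.8  105.4] yaw 7.0 grip 14.9 F [ 0.7  0.9 -1.8]
unit [ -1.5 -71.8]
tool delta [ 0.   1.5 -1.8]
```

Emit:
send_rows(hand=0.4, moves=[[0,0,0,0],[0,0,0,0],[0,0,0,0]])

```text
time: 18.82
tool_pos: [578.1, -342.7, 105.5]
tcp_rot: [0.935, 1.571, -0.514]
contact_force: [0.5, -0.4, -0.6]
grip_width: 36.0
```

Emit:
send_rows(hand=0.4, moves=[[-20,0,0,0],[-40,0,0,0],[-50,0,0,0],[-40,0,0,-6],[0,0,0,-6],[0,0,0,0]])

```text
time: 19.58
tool_pos: [578.0, -342.8, 255.6]
tcp_rot: [0.732, 1.57, -0.508]
contact_force: [0.4, 0.3, -0.5]
grip_width: 36.7
```

```bash
python3 d.py 392.5 260.5; python3 auto.py
```

```text
t 19.575 p [ 578.  -342.8  255.6] yaw 19.0 grip 36.7 F [ 0.4  0.3 -0.5]
unit [ -1.6 -71.8]
tool delta [-3.000e-01  2.050e+01 -6.308e+02]
[[229, 0, 62, 103, 2748], [341, 0, 70, 119, 3012], [402, 0, 59, 104, 4107], [290, 4, 20, 7, 98], [312, 10, 20, 12, 113], [288, 13, 22, 6, 88], [294, 24, 6, 5, 25], [308, 24, 6, 6, 31], [276, 33, 53, 29, 626], [350, 62, 6, 7, 37], [357, 71, 9, 16, 104], [325, 75, 4, 4, 16], [277, 91, 5, 5, 19], [231, 92, 54, 26, 567], [296, 99, 11, 16, 131], [414, 103, 43, 21, 563], [458, 102, 5, 10, 39], [371, 112, 36, 36, 778], [286, 118, 14, 14, 101], [254, 120, 5, 15, 56], [447, 123, 20, 31, 274], [297, 127, 5, 5, 21], [326, 131, 4, 4, 16], [409, 133, 6, 4, 24], [419, 133, 20, 5, 83], [325, 135, 33, 37, 561], [295, 137, 20, 19, 162], [280, 144, 13, 12, 119], [367, 145, 7, 4, 25], [435, 147, 6, 3, 18], [505, 151, 17, 36, 331], [365, 153, 17, 14, 190], [424, 152, 28, 12, 221], [380, 164, 48, 97, 2730], [427, 169, 30, 37, 393], [323, 174, 19, 8, 114], [472, 192, 6, 6, 22], [457, 192, 39, 26, 383], [499, 200, 9, 17, 109], [434, 213, 9, 6, 34], [427, 219, 6, 7, 32], [434, 218, 52, 52, 1539], [230, 220, 19, 22, 215], [285, 224, 24, 24, 256], [420, 239, 9, 13, 52], [431, 263, 48, 17, 233]]
```

Emit:
send_rows(hand=0.55, moves=[[0,1,-40,0],[0,2,-55,0],[0,2,-55,0],[0,2,-55,0],[0,2,-55,0],[0,2,-55,0],[0,2,-55,0],[0,2,-55,0]])

```text
time: 20.62
tool_pos: [452.6, 65.4, 254.8]
tcp_rot: [-2.003, 1.57, 3.038]
contact_force: [0.9, 1.3, 1.0]
grip_width: 50.5
```

Emit:
send_rows(moves=[[0,2,-55,0],[0,2,-55,0],[0,1,-50,0],[0,0,-40,0],[0,0,0,0],[0,0,0,0]])

```text
time: 21.38
tool_pos: [393.3, 254.1, 254.9]
tcp_rot: [-1.002, 1.57, -2.242]
contact_force: [-0.3, 0.2, -0.2]
grip_width: 50.5
```

```bash
python3 d.py 392.5 260.5 34.5
```

```text
t 21.375 p [393.3 254.1 254.9] yaw 19.0 grip 50.5 F [-0.3  0.2 -0.2]
unit [-110.   543.6]
tool delta [220.4   1.6  -6.4]
```

Emit:
send_rows(moves=[[50,1.5,-6.5,0],[50,0,0,0],[50,0,0,0],[40,0,0,0],[20,0,0,0],[10.5,0,0,0],[0,0,0,0]])

```text
time: 22.25
tool_pos: [393.0, 260.5, 34.6]
tcp_rot: [-1.259, 1.57, -2.499]
contact_force: [0.6, -0.4, 0.1]
grip_width: 50.3
```

Emit:
send_rows(hand=0.0, moves=[[0,0,0,0],[0,0,0,0],[0,0,0,0],[0,0,0,0],[0,0,0,0]])

```text
time: 22.88
tool_pos: [392.5, 261.2, 35.0]
tcp_rot: [-1.46, 1.571, -2.699]
contact_force: [-0.1, -0.2, 2.8]
grip_width: 15.0
```

Emit:
send_rows(moves=[[-35,0,0,0],[-50,0,0,0],[-50,0,0,0],[-30,0,0,6],[0,0,0,6],[0,0,0,0]])

```text
time: 23.62
tool_pos: [392.5, 261.2, 199.8]
tcp_rot: [-0.142, 1.571, -1.59]
contact_force: [0.3, -0.2, -1.6]
grip_width: 14.7
```

```bash
python3 d.py " -112,0"
```

```text
t 23.625 p [392.5 261.2 199.8] yaw 7.1 grip 14.7 F [ 0.3 -0.2 -1.6]
unit [-109.9  550.7]
tool delta [  0.   -0.7 550.7]
```

Emit:
send_rows(moves=[[0,0,30,0],[0,0,54,0],[0,0,54,0],[0,0,54,0],[0,0,54,0],[0,0,54,0],[0,0,54,0],[0,0,54,0]])

```text
time: 24.62
tool_pos: [442.1, -145.4, 199.2]
tcp_rot: [-2.351, 1.57, 2.486]
contact_force: [0.8, 1.3, -1.4]
grip_width: 14.6
```

Emit:
send_rows(moves=[[0,0,54,0],[0,0,48,0],[0,-0.7,30,0],[0,0,11,0],[0,0,0,0],[0,0,0,0]])

```text
time: 25.38
tool_pos: [459.1, -284.4, 199.8]
tcp_rot: [-2.862, 1.57, 1.974]
contact_force: [-0.5, 0.2, -2.3]
grip_width: 15.5
```

```bash
python3 d.py " -112,-1,108"
```

```text
t 25.375 p [ 459.1 -284.4  199.8] yaw 7.1 grip 15.5 F [-0.5  0.2 -2.3]
unit [-112.2    1.1]
tool delta [91.8  0.2  2.2]
```

Emit:
send_rows(moves=[[40,0,2,0],[30,0,0,0],[15,0,0,0],[7,0,0,0],[0,0,0,0]])

```text
time: 26.0
tool_pos: [459.8, -287.7, 108.3]
tcp_rot: [0.84, 1.57, -0.608]
contact_force: [-0.6, 0.2, -0.2]
grip_width: 15.1
```

Emit:
send_rows(moves=[[0,15,0,0],[0,15,0,0],[0,15,0,0],[0,15,0,0],[0,15,0,0],[0,15,0,0],[0,14,0,0],[0,8,0,0]])

```text
time: 27.0
tool_pos: [571.7, -273.7, 107.6]
tcp_rot: [2.664, 1.571, 1.216]
contact_force: [0.2, 0.6, -0.8]
grip_width: 15.0
```

Emit:
send_rows(moves=[[0,0,0,0],[2.5,0,0,0],[0,0,0,0]])

```text
time: 27.38
tool_pos: [570.1, -274.1, 105.2]
tcp_rot: [-2.229, 1.57, 2.605]
contact_force: [-0.7, -0.3, -1.4]
grip_width: 15.0
```

```bash
python3 d.py " 0,0"
```

```text
t 27.375 p [ 570.1 -274.1  105.2] yaw 7.0 grip 15.0 F [-0.7 -0.3 -1.4]
unit [-0.8 -2.7]
tool delta [ 0.   0.8 -2.7]
```

Emit:
send_rows(hand=0.4, moves=[[0,0,0,0],[0,0,0,0],[0,0,0,0]])

```text
time: 27.75
tool_pos: [570.7, -274.2, 105.6]
tcp_rot: [0.949, 1.57, -0.5]
contact_force: [-0.1, -0.0, 0.1]
grip_width: 35.9
```

Emit:
send_rows(hand=0.4, moves=[[-20,0,0,0],[-40,0,0,0],[-50,0,0,0],[-40,0,0,2.4],[0,0,0,0]])

```text
time: 28.38
tool_pos: [572.0, -274.9, 259.6]
tcp_rot: [0.932, 1.563, -0.558]
contact_force: [0.8, 0.5, -0.4]
grip_width: 36.8
```

```bash
python3 d.py 549 283
```

```text
t 28.375 p [ 572.  -274.9  259.6] yaw 4.6 grip 36.8 F [ 0.8  0.5 -0.4]
unit [ 1.  -3.7]
tool delta [  -2.6   21.8 -557.9]
```

Emit:
send_rows(hand=0.55, moves=[[0,2,-40,0],[0,2,-55,0],[0,2,-55,0],[0,2,-55,0],[0,2,-55,0],[0,2,-55,0],[0,2,-55,0],[0,2,-55,0]])

```text
time: 29.38
tool_pos: [551.7, 152.6, 254.3]
tcp_rot: [-1.474, 1.569, -2.964]
contact_force: [1.1, 0.9, -0.4]
grip_width: 50.2
```

Emit:
send_rows(moves=[[0,3,-55,0],[0,1,-45,0],[0,0,-27,0],[0,0,0,0],[0,0,0,0]])

```text
time: 30.0
tool_pos: [546.1, 277.0, 254.6]
tcp_rot: [-0.904, 1.569, -2.394]
contact_force: [-0.7, -0.4, -0.0]
grip_width: 50.5
```

```bash
python3 d.py 549 286; python3 - <<'E'
from h import *
im,K,C=snap('wrist','g3')
E
```

```text
t 30.0 p [546.1 277.  254.6] yaw 4.6 grip 50.5 F [-0.7 -0.4 -0. ]
unit [ 44.4 547.1]
tool delta [-0.   3.6 -8.7]
```

View pics/g3.png

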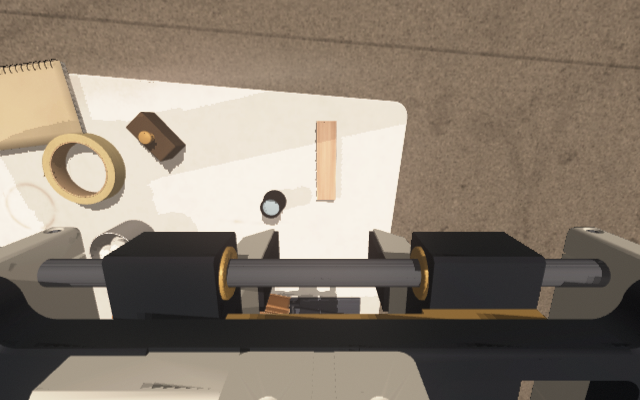

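```bash
python3 - <<'E'
from h import *
p=[pix2z('g3',*q,8) for q in [(316.5,122),(336,122),(336.5,200.5),(317,200.5)]]; print(np.round(p,1).tolist(),np.mean(p,0))
E
```

```text
[[530.3, 342.4, 8.0], [557.7, 344.6, 8.0], [568.9, 230.7, 8.0], [539.6, 228.3, 8.0]] [549.15214455 286.51277804   8.        ]
```

Emit:
send_rows(moves=[[50,3.6,-9.4,0],[50,0,0,0],[50,0,0,0],[50,0,0,0],[30,0,0,0],[12,0,0,0],[5,0,0,0],[0,0,0,0]])

```text
time: 31.05
tool_pos: [549.9, 287.4, 9.4]
tcp_rot: [1.82, 1.569, 0.329]
contact_force: [0.6, -0.0, 0.4]
grip_width: 50.7
```

```bash
python3 d.py 549.1 286.6 3
```

```text
t 31.05 p [549.9 287.4   9.4] yaw 4.6 grip 50.7 F [ 0.6 -0.   0.4]
unit [ 49.5 557. ]
tool delta [ 6.4 -0.8  0.7]
```

Emit:
send_rows(moves=[[3,0,0,0],[3.4,0,0,0],[0,0,0,0]])

```text
time: 31.42
tool_pos: [548.9, 287.4, 1.9]
tcp_rot: [-0.971, 1.571, -2.461]
contact_force: [0.8, -0.4, -0.4]
grip_width: 50.6
```

Emit:
send_rows(hand=0.0, moves=[[0,0,0,0],[0,0,0,0],[0,0,0,0],[0,0,0,0]])

```text
time: 31.92
tool_pos: [549.1, 287.4, 2.0]
tcp_rot: [1.548, 1.571, 0.057]
contact_force: [1.1, -0.5, -0.3]
grip_width: 15.4
```

Emit:
send_rows(moves=[[-35,0,0,0],[-50,0,0,0],[-50,0,0,0],[-50,0,0,-2.6],[0,0,0,0],[0,0,0,0]])

```text
time: 32.67
tool_pos: [548.6, 287.2, 186.3]
tcp_rot: [-1.263, 1.57, -2.709]
contact_force: [-0.2, -0.4, -0.9]
grip_width: 0.6
```

```bash
python3 d.py " -165,0"
```

```text
t 32.675 p [548.6 287.2 186.3] yaw 7.2 grip 0.6 F [-0.2 -0.4 -0.9]
unit [ 48.3 557. ]
tool delta [ 3.000e-01 -2.131e+02  5.570e+02]
```

```bash
python3 - <<'E'
from h import *
im,K,C=snap('wrist','g4')
a=im[0:240,150:470,::-1]; cv2.imwrite('pics/g4c.png',cv2.resize(a,None,fx=2.5,fy=2.5,interpolation=cv2.INTER_CUBIC))
E
```

```text
(no output)
```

View pics/g4c.png

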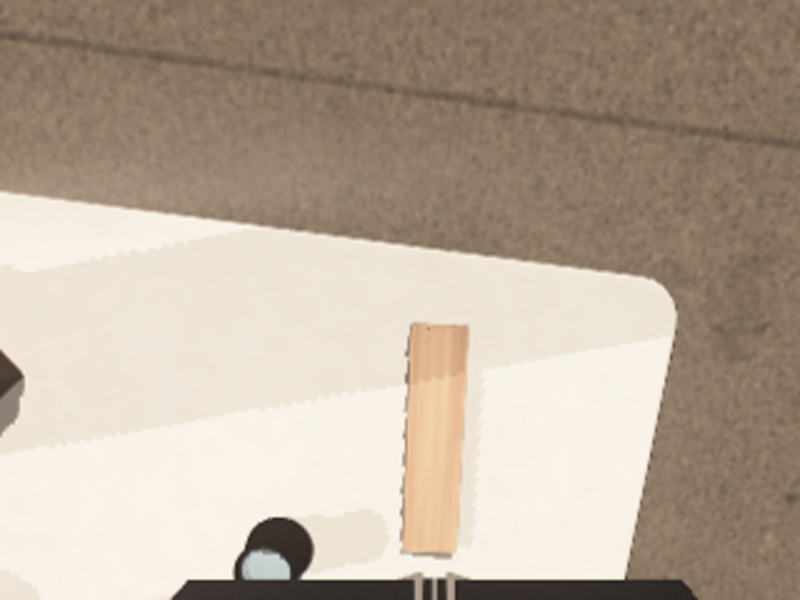

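```bash
python3 - <<'E'
from h import *
for z in (0,8): 
  p=[pix2z('g4',150+u/2.5,v/2.5,z)[:2] for u,v in [(411,323),(468,326),(456,556),(402,552)]]; print(np.round(p,1).tolist(),np.mean(p,0))
E
```

```text
[[529.8, 343.9], [557.7, 346.0], [567.7, 227.4], [539.0, 226.0]] [548.55512325 285.83195787]
[[530.1, 344.2], [557.3, 346.2], [567.1, 230.1], [539.0, 228.8]] [548.36600682 287.32340512]
```

Emit:
send_rows(hand=0.5, moves=[[50,0,0,2.6],[50,0,0,0],[40,0,0,0],[20,0,0,0],[15,0,0,0],[6,0,0,0],[0,0,0,0]])

```text
time: 33.6
tool_pos: [549.1, 287.4, 5.9]
tcp_rot: [-0.851, 1.571, -2.341]
contact_force: [0.2, -0.4, 0.9]
grip_width: 46.0
```

Emit:
send_rows(moves=[[2,0,0,0],[2,0,0,0],[0,0,0,0],[0,0,0,0]])

```text
time: 34.1
tool_pos: [549.2, 287.5, 2.1]
tcp_rot: [1.794, 1.57, 0.303]
contact_force: [1.0, -0.5, -0.9]
grip_width: 45.9
```

```bash
python3 d.py 548.8 287 0; python3 - <<'E'
from h import *
im,K,C=snap('side','s2')
a=im[200:320,160:320,::-1]; cv2.imwrite('pics/s2c.png',cv2.resize(a,None,fx=5,fy=5,interpolation=cv2.INTER_CUBIC))
print(proj('s2',[549,287,0]),proj('s2',[549,287,100]))
E
```

```text
t 34.1 p [549.2 287.5   2.1] yaw 4.6 grip 45.9 F [ 1.  -0.5 -0.9]
unit [ 48.8 557.1]
tool delta [ 2.1 -0.4  0.4]
[223.66359919 268.56060023] [216.92344172 239.84845645]
```

View pics/s2c.png

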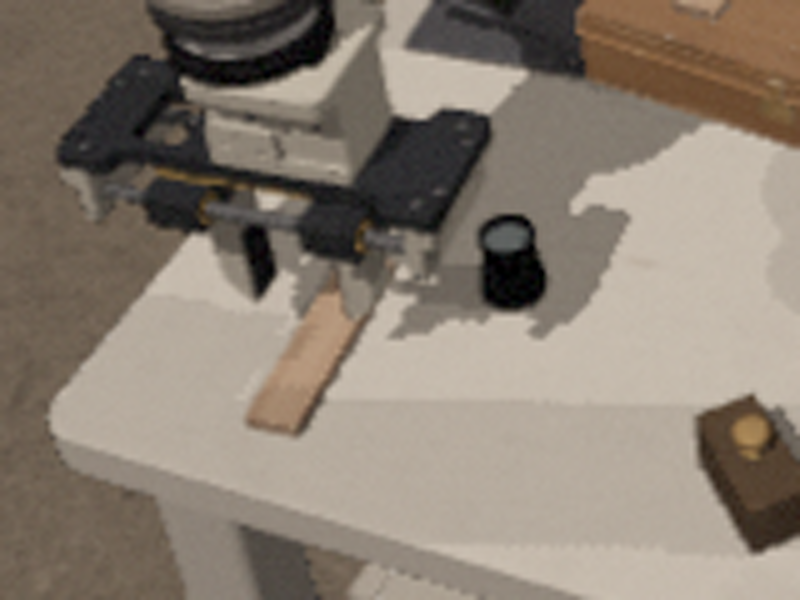

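Emit:
send_rows(hand=0.25, moves=[[0,0,0,0],[0,0,0,0],[0,0,0,0],[0,0,0,0]])

```text
time: 34.65
tool_pos: [549.1, 287.4, 1.9]
tcp_rot: [1.156, 1.571, -0.334]
contact_force: [0.1, 0.2, 0.2]
grip_width: 23.3
```

```bash
python3 d.py; python3 - <<'E'
from h import *
im,K,C=snap('side','s3')
a=im[220:300,180:290,::-1]; cv2.imwrite('pics/s3c.png',cv2.resize(a,None,fx=7,fy=7,interpolation=cv2.INTER_CUBIC))
E
```

```text
t 34.65 p [549.1 287.4   1.9] yaw 4.6 grip 23.3 F [0.1 0.2 0.2]
unit [ 48.7 557.1]
```

View pics/s3c.png

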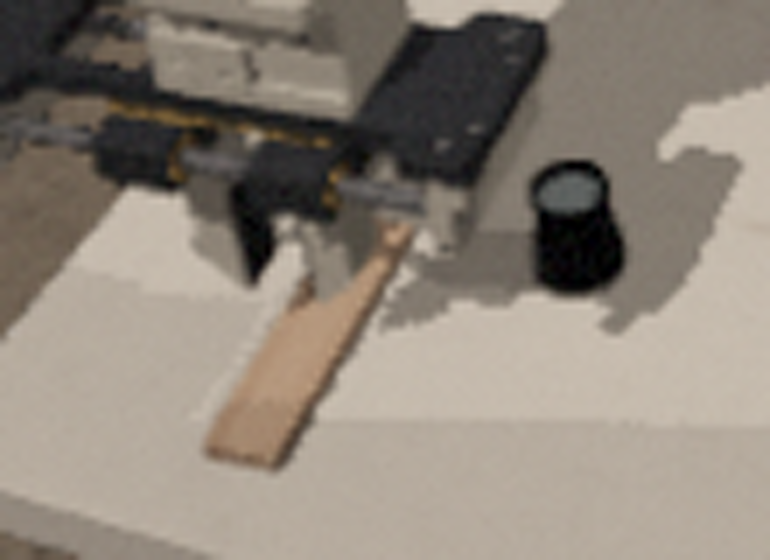

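```bash
python3 - <<'E'
from h import *
f=lambda P:((proj('s3',P)-[180,220])*7).round(0)
for z in (2,12,22):
  for dx in (-30,-11.6,11.6,30): print(z,dx,f([549.1+dx,287.4+dx*.08,z]),f([549.1+dx-.8,287.4+dx*.08+9.5,z]))
print('strip',[f([548.8+a*1-b*.08,287+b+a*.08,8]) for a,b in((-14,57),(14,57),(14,-57),(-14,-57))])
print('loupe',f([475.2,219.6,39]))
E
```

```text
2 -30 [381. 352.] [370. 372.]
2 -11.6 [333. 343.] [322. 362.]
2 11.6 [275. 331.] [263. 350.]
2 30 [228. 322.] [216. 341.]
12 -30 [377. 333.] [365. 353.]
12 -11.6 [329. 324.] [318. 343.]
12 11.6 [270. 312.] [258. 331.]
12 30 [223. 303.] [211. 322.]
22 -30 [372. 314.] [361. 334.]
22 -11.6 [325. 304.] [313. 324.]
22 11.6 [265. 293.] [253. 312.]
22 30 [218. 283.] [206. 303.]
strip [array([267., 454.]), array([193., 438.]), array([335., 207.]), array([404., 220.])]
loupe [561. 183.]
```

Emit:
send_rows(hand=0.5, moves=[[0,0,0,0],[0,0,0,0],[0,0,0,0],[1,0,0,0],[1,0,0,0],[1,0,0,0],[0,0,0,0]])

```text
time: 35.58
tool_pos: [549.0, 287.4, -1.2]
tcp_rot: [-1.052, 1.571, -2.542]
contact_force: [-0.5, 0.2, -0.2]
grip_width: 45.7
```

Emit:
send_rows(moves=[[1,0,0,0],[1,0,0,0],[1,0,0,0],[0,0,0,0]])

```text
time: 36.08
tool_pos: [549.0, 287.4, -4.2]
tcp_rot: [-0.907, 1.571, -2.397]
contact_force: [-0.4, 0.1, 0.0]
grip_width: 45.6
```

Emit:
send_rows(moves=[[1.5,0,0,0],[1.5,0,0,0],[1.5,0,0,0],[0,0,0,0]])

```text
time: 36.58
tool_pos: [549.0, 287.4, -8.7]
tcp_rot: [-1.041, 1.571, -2.531]
contact_force: [0.4, 0.6, -0.4]
grip_width: 46.1
```

Emit:
send_rows(moves=[[1.5,0,0,0],[1.5,0,0,0],[1.5,0,0,0],[0,0,0,0]])

```text
time: 37.08
tool_pos: [549.0, 287.4, -13.2]
tcp_rot: [-1.093, 1.571, -2.584]
contact_force: [0.2, 0.7, 0.1]
grip_width: 46.1
```

Emit:
send_rows(moves=[[1.5,0,0,0],[1.5,0,0,0],[1.5,0,0,0],[0,0,0,0]])

```text
time: 37.58
tool_pos: [548.9, 287.4, -17.8]
tcp_rot: [-1.048, 1.57, -2.539]
contact_force: [-0.4, -0.2, -0.6]
grip_width: 45.6
```

Emit:
send_rows(moves=[[1,0,0,0],[1,0,0,0],[0,0,0,0]])

```text
time: 37.95
tool_pos: [549.0, 287.4, -19.7]
tcp_rot: [-1.035, 1.571, -2.525]
contact_force: [0.1, 0.5, -1.3]
grip_width: 46.1
```

Emit:
send_rows(moves=[[1,0,0,0],[1,0,0,0],[0,0,0,0]])

```text
time: 38.33
tool_pos: [549.0, 287.4, -21.7]
tcp_rot: [-0.883, 1.571, -2.373]
contact_force: [0.3, -0.2, -0.2]
grip_width: 45.7
```

Emit:
send_rows(moves=[[1,0,0,0],[1,0,0,0],[0,0,0,0]])

```text
time: 38.7
tool_pos: [549.0, 287.4, -23.7]
tcp_rot: [-0.568, 1.571, -2.058]
contact_force: [0.3, 0.2, 0.3]
grip_width: 46.1
```

Emit:
send_rows(moves=[[1,0,0,0],[1,0,0,0],[0,0,0,0]])

```text
time: 39.08
tool_pos: [549.0, 287.4, -25.7]
tcp_rot: [-1.248, 1.571, -2.739]
contact_force: [-0.9, 1.2, 0.4]
grip_width: 45.9
```

Emit:
send_rows(moves=[[1,0,0,0],[0,0,0,0]])

```text
time: 39.33
tool_pos: [549.0, 287.4, -26.6]
tcp_rot: [-0.683, 1.571, -2.173]
contact_force: [-0.3, 0.4, 0.2]
grip_width: 45.9
```

Emit:
send_rows(moves=[[1,0,0,0],[0,0,0,0]])

```text
time: 39.58
tool_pos: [549.0, 287.4, -27.7]
tcp_rot: [-0.526, 1.571, -2.017]
contact_force: [-0.3, -0.2, 0.0]
grip_width: 45.8
```

Emit:
send_rows(moves=[[1,0,0,0],[0,0,0,0]])

```text
time: 39.83
tool_pos: [549.0, 287.4, -28.7]
tcp_rot: [-1.0, 1.571, -2.49]
contact_force: [-0.5, 0.4, 0.2]
grip_width: 45.9
```

Emit:
send_rows(moves=[[1,0,0,0],[0,0,0,0]])

```text
time: 40.08
tool_pos: [549.0, 287.4, -29.7]
tcp_rot: [-1.149, 1.571, -2.64]
contact_force: [0.5, 0.4, -0.3]
grip_width: 45.9
```

```bash
python3 - <<'E'
from h import *
im,K,C=snap('side','s4')
a=im[205:295,170:290,::-1]; cv2.imwrite('pics/s4c.png',cv2.resize(a,None,fx=6,fy=6,interpolation=cv2.INTER_CUBIC))
c=capture('wrist'); print(np.array(c['mount']).round(3).tolist())
E
```

```text
[[0.0, -0.258, 0.966, -192.032], [1.0, 0.0, -0.0, -0.461], [-0.0, 0.966, 0.258, -69.655], [0.0, 0.0, 0.0, 1.0]]
```

View pics/s4c.png

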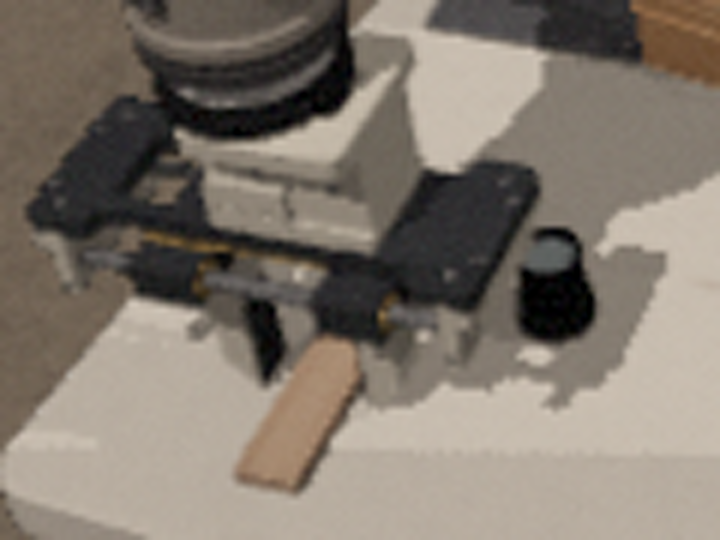

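Emit:
send_rows(hand=0.0, moves=[[0,0,0,0],[0,0,0,0],[0,0,0,0],[0,0,0,0]])

```text
time: 40.67
tool_pos: [549.1, 287.4, -29.6]
tcp_rot: [1.126, 1.571, -0.365]
contact_force: [-0.4, 0.3, 0.3]
grip_width: 27.5
```

Emit:
send_rows(hand=0.45, moves=[[0,0,0,0],[0,0,0,0],[1,0,0,0],[1,0,0,0],[0,0,0,0]])

```text
time: 41.3
tool_pos: [549.0, 287.4, -31.7]
tcp_rot: [-1.004, 1.571, -2.494]
contact_force: [0.0, 0.1, 0.4]
grip_width: 41.2
```

Emit:
send_rows(moves=[[1,0,0,0],[0,0,0,0]])

```text
time: 41.55
tool_pos: [549.0, 287.4, -32.7]
tcp_rot: [-0.918, 1.571, -2.408]
contact_force: [-0.3, 0.3, -0.1]
grip_width: 41.5
```

Emit:
send_rows(moves=[[1,0,0,0],[0,0,0,0]])

```text
time: 41.8
tool_pos: [549.1, 287.4, -33.6]
tcp_rot: [1.491, 1.571, 0.001]
contact_force: [0.5, 0.6, 0.3]
grip_width: 41.6
```

Emit:
send_rows(hand=0.0, moves=[[0,0,0,0],[0,0,0,0],[0,0,0,0],[0,0,0,0]])

```text
time: 42.3
tool_pos: [549.1, 287.4, -33.6]
tcp_rot: [1.358, 1.571, -0.133]
contact_force: [-0.1, -0.3, 1.3]
grip_width: 27.1
```

Emit:
send_rows(moves=[[-15,0,0,0],[-40,0,0,0],[-50,0,0,0],[-50,0,0,0],[-20,0,0,-2.6],[0,0,0,0],[0,0,0,0]])

```text
time: 43.18
tool_pos: [548.3, 287.1, 140.5]
tcp_rot: [-1.291, 1.569, -2.737]
contact_force: [0.6, 0.4, -0.2]
grip_width: 27.6
```

```bash
python3 d.py " -166,0"
```

```text
t 43.175 p [548.3 287.1 140.5] yaw 7.2 grip 27.6 F [ 0.6  0.4 -0.2]
unit [ 48.  556.9]
tool delta [   0.6 -213.5  557. ]
```

Emit:
send_rows(moves=[[0,-10,27,0],[0,-20,52,0],[0,-20,52,0],[0,-20,52,0],[0,-20,52,0],[0,-20,52,0],[0,-20,52,0],[0,-20,52,0]])

```text
time: 44.18
tool_pos: [447.8, -120.6, 140.2]
tcp_rot: [-2.152, 1.568, 2.685]
contact_force: [0.2, 0.1, -0.7]
grip_width: 27.7
```

Emit:
send_rows(moves=[[0,-20,52,0],[0,-20,52,0],[0,-14,40,0],[0,-9,22,0],[0,0,0,0],[0,0,0,0]])

```text
time: 44.92
tool_pos: [407.2, -290.8, 140.5]
tcp_rot: [-2.64, 1.569, 2.197]
contact_force: [-0.1, 0.8, -0.3]
grip_width: 27.8
```

```bash
python3 d.py " -166,0,0"; python3 - <<'E'
from h import *
im,K,C=snap('wrist','g5')
E
```

```text
t 44.925 p [ 407.2 -290.8  140.5] yaw 7.2 grip 27.8 F [-0.1  0.8 -0.3]
unit [-164.5    1.2]
tool delta [140.5  -1.4   1.5]
```

View pics/g5.png

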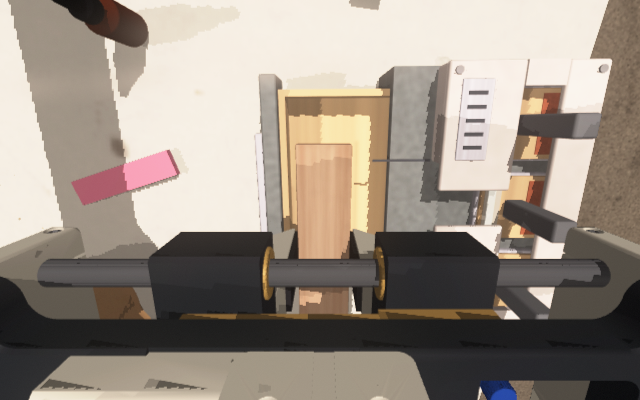

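Emit:
send_rows(moves=[[40,-1.4,1.5,0],[40,0,0,0],[30,0,0,0],[20,0,0,0],[8,0,0,0],[0,0,0,0]])

```text
time: 45.72
tool_pos: [406.6, -292.9, 3.4]
tcp_rot: [-2.716, 1.57, 2.123]
contact_force: [0.1, -1.4, 0.1]
grip_width: 27.1
```

Emit:
send_rows(moves=[[2,0,0,0],[1.5,0,0,0],[0,0,0,0]])

```text
time: 46.1
tool_pos: [406.5, -293.7, 0.2]
tcp_rot: [0.745, 1.57, -0.7]
contact_force: [-0.3, 0.7, -0.2]
grip_width: 27.7
```

```bash
python3 d.py " -166,0,0"
```

```text
t 46.1 p [ 4.065e+02 -2.937e+02  2.000e-01] yaw 7.2 grip 27.7 F [-0.3  0.7 -0.2]
unit [-165.6   -1.6]
tool delta [ 0.2 -0.4 -1.6]
```

Emit:
send_rows(moves=[[2,0,0,0],[0,0,0,0]])

```text
time: 46.35
tool_pos: [406.3, -293.5, -2.2]
tcp_rot: [-2.928, 1.571, 1.91]
contact_force: [-0.2, 0.0, 0.2]
grip_width: 27.8
```

Emit:
send_rows(hand=0.39, moves=[[0,0,0,0],[0,0,0,0],[0,0,0,0]])

```text
time: 46.72
tool_pos: [406.5, -293.6, -2.0]
tcp_rot: [1.047, 1.57, -0.398]
contact_force: [1.5, -0.0, 0.4]
grip_width: 35.5
```

Emit:
send_rows(moves=[[-20,0,0,0],[-20,0,0,0],[0,0,0,0],[0,0,0,0]])

```text
time: 47.22
tool_pos: [406.0, -293.3, 37.3]
tcp_rot: [-2.47, 1.57, 2.368]
contact_force: [-0.1, 0.1, -0.0]
grip_width: 35.9
```

```bash
python3 d.py " -166,0"; python3 - <<'E'
from h import *
im,K,C=snap('wrist','g6')
# strip mask: compare with g5
o=get_obs()
for v in (100,130,160,190,215): print(v,[tuple(int(x) for x in im[v,u]) for u in range(262,400,6)])
E
```

```text
t 47.225 p [ 406.  -293.3   37.3] yaw 7.2 grip 35.9 F [-0.1  0.1 -0. ]
unit [-166.    -1.1]
tool delta [ 0.  -0.  -1.1]
100 [(153, 120, 88), (132, 104, 77), (143, 112, 82), (142, 111, 82), (144, 113, 82), (144, 113, 83), (146, 115, 84), (147, 115, 84), (144, 112, 82), (144, 113, 82), (186, 147, 106), (189, 149, 107), (187, 146, 105), (185, 147, 106), (186, 147, 105), (183, 144, 104), (184, 145, 104), (183, 144, 104), (188, 149, 107), (194, 153, 112), (196, 155, 113), (193, 154, 110), (188, 150, 109)]
130 [(241, 211, 155), (149, 118, 85), (239, 205, 151), (237, 203, 149), (239, 205, 150), (240, 207, 151), (240, 208, 153), (242, 210, 155), (240, 206, 152), (239, 205, 150), (251, 235, 183), (251, 237, 185), (251, 235, 181), (251, 234, 181), (251, 235, 182), (251, 233, 179), (251, 234, 180), (251, 233, 179), (251, 236, 185), (251, 240, 191), (251, 241, 194), (251, 239, 190), (189, 151, 108)]
160 [(244, 215, 160), (151, 119, 86), (239, 204, 151), (237, 203, 148), (238, 203, 149), (240, 207, 152), (240, 206, 151), (228, 181, 139), (239, 203, 162), (240, 205, 164), (237, 200, 158), (242, 21
[... 282 characters left out ...]
, (241, 208, 153), (240, 206, 151), (234, 192, 150), (237, 198, 157), (241, 208, 166), (239, 202, 161), (241, 207, 165), (233, 189, 147), (235, 195, 153), (246, 219, 162), (245, 218, 161), (251, 233, 179), (251, 232, 178), (249, 227, 170), (251, 237, 186), (250, 229, 174), (248, 225, 168), (155, 121, 85)]
215 [(244, 216, 160), (200, 161, 116), (160, 126, 91), (235, 198, 145), (236, 200, 147), (241, 208, 153), (239, 206, 152), (216, 170, 131), (235, 196, 153), (241, 208, 167), (237, 199, 159), (240, 205, 163), (231, 185, 143), (230, 185, 144), (246, 218, 162), (244, 216, 160), (251, 233, 179), (251, 231, 176), (242, 209, 154), (249, 227, 171), (250, 228, 172), (248, 224, 169), (151, 118, 83)]
```

```bash
python3 - <<'E'
from h import *
print(get_obs()['joint_positions'].round(2))
W=lambda u,v,z:pix2z('g6',u,v,z)[:2]
t=np.array([570.55,-271.38]);a=np.radians(7.2);M=np.array([[np.cos(a),-np.sin(a)],[np.sin(a),np.cos(a)]])
for u,v,z in [(303,160,30),(344,160,30),(303,215,30),(275,160,22),(396,160,70),(388,160,70),(320,145,30)]: print((M.T@(W(u,v,z)-t)).round(1))
E
```

```text
[-0.78  0.49  1.79 -0.    0.87 -0.9 ]
[-179.9   42.9]
[-152.8   42.9]
[-180.6    4.8]
[-199.7   41.9]
[-128.    48.1]
[-132.3   48.1]
[-168.6   52.7]
```

Emit:
send_rows(hand=0.0, moves=[[-20,0,0,0],[0,0,0,10],[0,0,0,10],[0,0,0,10],[0,0,0,10],[0,0,0,10],[0,0,0,10],[0,0,0,10]])

```text
time: 48.28
tool_pos: [405.9, -293.1, 56.9]
tcp_rot: [-1.263, 1.569, 2.348]
contact_force: [0.1, -0.7, -0.0]
grip_width: 0.7
```

Emit:
send_rows(moves=[[0,0,0,10],[0,0,0,10],[0,0,10,0],[0,0,9,0],[0,0,0,0],[0,0,0,0]])

```text
time: 49.02
tool_pos: [387.5, -296.1, 58.0]
tcp_rot: [2.541, 1.57, -0.475]
contact_force: [0.4, -0.3, -0.3]
grip_width: 0.5
```

```bash
python3 d.py " -185,0,3"
```

```text
t 49.025 p [ 387.5 -296.1   58. ] yaw -82.8 grip 0.5 F [ 0.4 -0.3 -0.3]
unit [-184.7   -1.6]
tool delta [55.  -1.6  0.3]
```

Emit:
send_rows(moves=[[25,0,0,0],[20,0,0,0],[10,0,0,0],[0,0,3,0],[0,0,3,0],[0,0,0,0]])

```text
time: 49.78
tool_pos: [381.7, -297.1, 3.6]
tcp_rot: [2.222, 1.57, -0.794]
contact_force: [0.2, 0.5, -0.3]
grip_width: 0.3
```

Emit:
send_rows(moves=[[0,0,2,0],[0,0,2,0],[0,0,2,0],[0,0,0,0]])

```text
time: 50.28
tool_pos: [375.4, -297.4, 2.9]
tcp_rot: [-0.893, 1.571, 2.374]
contact_force: [0.5, 0.4, 0.4]
grip_width: 0.1
```

Emit:
send_rows(moves=[[0,0,2,0],[0,0,2,0],[0,0,2,0],[0,0,0,0]])

```text
time: 50.78
tool_pos: [374.2, -297.8, 3.1]
tcp_rot: [2.911, 1.563, -0.107]
contact_force: [22.8, 9.1, -7.9]
grip_width: 0.5
```

Emit:
send_rows(moves=[[0,0,-6,0],[-25,0,0,0],[0,0,-20,0],[0,0,-22,0],[0,0,0,0],[0,0,0,0]])

```text
time: 51.52
tool_pos: [416.3, -291.8, 27.6]
tcp_rot: [-0.692, 1.569, 2.575]
contact_force: [-0.1, -0.5, -0.2]
grip_width: 0.6
```

```bash
python3 d.py " -147,0,-10"; python3 - <<'E'
from h import *
im,K,C=snap('wrist','g7'); print(proj('g7',[[0,0,0]]))
t=np.array([570.55,-271.38]);a=np.radians(7.2);M=np.array([[np.cos(a),-np.sin(a)],[np.sin(a),np.cos(a)]])
# sample along unit x line at y=+40 and y=-40, z=30
for y in (40,-40):
  xs=np.arange(-225,-95,5.); P=np.array([[*(M@[x,y]+t),30] for x in xs]); q=proj('g7',P).round().astype(int)
  print(y,[(int(x),*[int(c) for c in im[v,u]]) if 0<=u<640 and 0<=v<400 else (int(x),'out') for x,(u,v) in zip(xs,q)])
E
```

```text
t 51.525 p [ 416.3 -291.8   27.6] yaw -82.8 grip 0.6 F [-0.1 -0.5 -0.2]
unit [-155.6   -1. ]
tool delta [37.6 -0.9 -8.6]
[[ 10.47003921 541.93494094]]
40 [(-225, 85, 65, 35), (-220, 23, 23, 23), (-215, 24, 22, 23), (-210, 42, 40, 42), (-205, 43, 41, 41), (-200, 43, 40, 41), (-195, 46, 43, 43), (-190, 48, 44, 43), (-185, 49, 43, 43), (-180, 50, 43, 42), (-175, 45, 35, 30), (-170, 49, 37, 32), (-165, 52, 39, 32), (-160, 56, 41, 34), (-155, 244, 215, 158), (-150, 251, 232, 177), (-145, 251, 233, 178), (-140, 249, 226, 170), (-135, 251, 241, 191), (-130, 251, 240, 191), (-125, 251, 237, 186), (-120, 251, 233, 179), (-115, 180, 142, 102), (-110, 151, 143, 134), (-105, 153, 148, 139), (-100, 150, 145, 137)]
-40 [(-225, 85, 64, 34), (-220, 86, 65, 35), (-215, 24, 23, 24), (-210, 39, 39, 41), (-205, 40, 39, 41), (-200, 41, 39, 41), (-195, 42, 41, 42), (-190, 43, 41, 42), (-185, 46, 43, 44), (-180, 48, 42, 42), (-175, 38, 31, 27), (-170, 42, 34, 29), (-165, 45, 35, 29), (-160, 49, 38, 31), (-155, 149, 116, 83), (-150, 154, 120, 86), (-145, 181, 142, 101), (-140, 250, 228, 171), (-135, 251, 239, 190), (-130, 251, 241, 192), (-125, 251, 239, 188), (-120, 251, 236, 185), (-115, 186, 148, 107), (-110, 152, 144, 135), (-105, 157, 151, 141), (-100, 168, 162, 155)]
```

Emit:
send_rows(moves=[[0,0,-8.6,0],[15,0,0,0],[12,0,0,0],[6,0,0,0],[3.5,0,0,0],[0,0,0,0]])

```text
time: 52.32
tool_pos: [425.7, -291.1, -8.8]
tcp_rot: [-1.071, 1.571, 2.196]
contact_force: [-0.7, -0.3, 0.7]
grip_width: 0.2
```

Emit:
send_rows(moves=[[0,0,4,0],[0,0,4,0],[0,0,4,0],[0,0,4,0],[0,0,2,0],[0,0,0,0]])

```text
time: 53.08
tool_pos: [407.8, -293.4, -8.5]
tcp_rot: [-1.246, 1.571, 2.021]
contact_force: [-0.6, -0.0, 0.9]
grip_width: 0.5
```

Emit:
send_rows(moves=[[0,0,2,0],[0,0,2,0],[0,0,0,0]])

```text
time: 53.45
tool_pos: [403.8, -293.8, -8.6]
tcp_rot: [-0.939, 1.571, 2.329]
contact_force: [0.5, -1.3, 1.4]
grip_width: 0.5
```

```bash
python3 d.py
```

```text
t 53.45 p [ 403.8 -293.8   -8.6] yaw -82.8 grip 0.5 F [ 0.5 -1.3  1.4]
unit [-168.3   -1.3]
```

Emit:
send_rows(moves=[[-50,0,0,0],[-50,0,0,0],[-60,0,0,0],[0,0,0,-10],[0,0,0,-10],[0,0,0,-10],[0,0,0,-10],[0,0,0,-10]])

```text
time: 54.45
tool_pos: [403.8, -293.7, 151.3]
tcp_rot: [-1.898, 1.57, 2.248]
contact_force: [-0.7, -0.5, -0.1]
grip_width: 0.3
```

Emit:
send_rows(hand=0.5, moves=[[0,0,0,-10],[0,0,0,-10],[0,0,0,-10],[0,0,-50,0],[0,10,-55,0],[0,10,-55,0],[0,0,-55,0],[0,0,0,0]])

```text
time: 55.45
tool_pos: [434.1, -76.8, 151.4]
tcp_rot: [-2.58, 1.57, 2.089]
contact_force: [0.5, -1.1, 0.9]
grip_width: 46.1
```

```bash
python3 d.py 437 -20
```

```text
t 55.45 p [434.1 -76.8 151.4] yaw -2.5 grip 46.1 F [ 0.5 -1.1  0.9]
unit [-111.   210.2]
tool delta [  0.    0.5 -56.8]
```

Emit:
send_rows(moves=[[-20,0,-28,0],[-20,0,-28,0],[0,0,0,0],[0,0,0,0]])

```text
time: 55.95
tool_pos: [436.9, -25.1, 190.9]
tcp_rot: [-0.9, 1.57, -2.52]
contact_force: [0.7, -0.8, -0.2]
grip_width: 46.1
```

```bash
cat > s2.py <<'E'
from h import *
import sys
fn=sys.argv[1]; z=float(sys.argv[2])
im,K,C=snap('wrist',fn); o=get_obs(); print(o['tool_pos'].round(1))
hsv=cv2.cvtColor(im,cv2.COLOR_RGB2HSV); 
q=proj(fn,[437,-10,z]).round().astype(int); print(q,im[q[1],q[0]],hsv[q[1],q[0]])
for y in (30,0):
  print(y,[(x,*[int(c) for c in im[v,u]]) for x in range(400,480,6) for u,v in [proj(fn,[x,y,z]).round().astype(int)]])
E
python3 s2.py g8 62
```

```text
[436.8 -25.1 190.7]
[323 172] [235 197 156] [ 16  86 235]
30 [(400, 193, 137, 92), (406, 194, 136, 91), (412, 192, 135, 90), (418, 193, 137, 93), (424, 193, 137, 92), (430, 232, 188, 147), (436, 236, 197, 158), (442, 234, 195, 155), (448, 230, 185, 145), (454, 216, 186, 158), (460, 190, 134, 91), (466, 191, 136, 93), (472, 192, 136, 93), (478, 194, 138, 93)]
0 [(400, 180, 124, 83), (406, 176, 121, 82), (412, 177, 122, 82), (418, 180, 124, 83), (424, 233, 191, 148), (430, 234, 193, 150), (436, 238, 201, 163), (442, 237, 199, 159), (448, 229, 181, 142), (454, 192, 134, 89), (460, 192, 135, 91), (466, 192, 135, 91), (472, 194, 137, 91), (478, 193, 136, 90)]
```

Strip 2 stands out well; fit a rectangle to its colour mask.

```bash
python3 - <<'E'
from h import *
im=cv2.imread('pics/g8.png')[:,:,::-1].astype(int)
m=((im[...,2]>125)&(im[...,0]>215)&(im[...,2]<185)&(im[...,0]-im[...,2]>55)).astype(np.uint8)
m[225:]=0
n,l,s,c=cv2.connectedComponentsWithStats(m); i=l[172,323]; print(s[i],c[i])
ys,xs=np.nonzero(l==i)
P=np.array([pix2z('g8',u,v,62)[:2] for u,v in zip(xs,ys)],np.float32)
print(cv2.minAreaRect(P))
for y in range(int(P[:,1].min())+5,int(P[:,1].max()),12):
    q=P[abs(P[:,1]-y)<1.5]; print(y,q[:,0].min().round(1),q[:,0].max().round(1))
E
```

```text
[ 309  121   30  104 2651] [323.08261034 171.92644285]
((436.3815612792969, -13.11294937133789), (112.59341430664062, 27.880441665649414), 84.8776626586914)
-64 418.2 445.3
-52 420.1 446.9
-40 420.8 447.3
-28 421.5 448.9
-16 423.3 449.4
-4 424.0 450.9
8 424.7 451.4
20 425.5 452.9
32 427.2 454.4
```

Emit:
send_rows(moves=[[40,0,0,2.7],[0,0,0,0],[0,0,0,0]])

```text
time: 56.38
tool_pos: [437.5, -24.8, 152.0]
tcp_rot: [0.947, 1.571, -0.72]
contact_force: [-0.2, -0.3, 0.3]
grip_width: 46.1
```

```bash
python3 d.py 436.3 -14.3 21.4
```

```text
t 56.375 p [437.5 -24.8 152. ] yaw -5.5 grip 46.1 F [-0.2 -0.3  0.3]
unit [-101.1  261.3]
tool delta [130.6  -2.2 -10.3]
```

Emit:
send_rows(moves=[[40,-2.2,-10.3,0],[40,0,0,0],[30,0,0,0],[12,0,0,0],[5,0,0,0],[3,0,0,0],[0,0,0,0]])

```text
time: 57.25
tool_pos: [436.6, -13.8, 22.1]
tcp_rot: [1.454, 1.569, -0.213]
contact_force: [-0.1, -0.2, -0.0]
grip_width: 46.2
```

Emit:
send_rows(hand=0.0, moves=[[0,0,0,0],[0,0,0,0],[0,0,0,0],[0,0,0,0]])

```text
time: 57.75
tool_pos: [436.2, -13.7, 21.7]
tcp_rot: [1.47, 1.57, -0.196]
contact_force: [-0.4, 0.1, 4.5]
grip_width: 27.1
```

Emit:
send_rows(moves=[[-15,0,0,0],[-40,0,0,0],[-45,0,0,0],[-20,0,0,-6.4],[0,0,0,-6.4],[0,0,0,0],[0,0,0,0]])

```text
time: 58.62
tool_pos: [435.7, -13.6, 141.0]
tcp_rot: [-1.909, 1.57, 2.929]
contact_force: [0.2, 0.1, -0.6]
grip_width: 27.6
```

```bash
python3 d.py " -164,0"
```

```text
t 58.625 p [435.7 -13.6 141. ] yaw 7.2 grip 27.6 F [ 0.2  0.1 -0.6]
unit [-101.5  272.6]
tool delta [ -0.  -62.4 272.6]
```

Emit:
send_rows(moves=[[0,-6,25,0],[0,-12,50,0],[0,-12,50,0],[0,-12,50,0],[0,-12,50,0],[0,-5,35,0],[0,0,12.6,0],[0,0,0,0]])

```text
time: 59.62
tool_pos: [412.0, -291.4, 140.9]
tcp_rot: [-2.72, 1.57, 2.119]
contact_force: [0.1, -0.5, -0.2]
grip_width: 27.7
```

```bash
python3 d.py " -161,0,0"
```

```text
t 59.625 p [ 412.  -291.4  140.9] yaw 7.2 grip 27.7 F [ 0.1 -0.5 -0.2]
unit [-159.8    0. ]
tool delta [140.9  -1.1   0.2]
```

Emit:
send_rows(moves=[[40,-1.1,0,0],[40,0,0,0],[30,0,0,0],[15,0,0,0],[7,0,0,0],[4,0,0,0],[2.5,0,0,0],[0,0,0,0]])

```text
time: 60.62
tool_pos: [411.2, -291.9, 3.4]
tcp_rot: [0.756, 1.57, -0.688]
contact_force: [-1.0, 0.5, 0.3]
grip_width: 27.2
```

```bash
python3 d.py " -161,0,0"
```

```text
t 60.625 p [ 411.2 -291.9    3.4] yaw 7.3 grip 27.2 F [-1.   0.5  0.3]
unit [-160.6   -0.4]
tool delta [ 3.4 -0.4 -0.4]
```

Emit:
send_rows(moves=[[2,0,0,0],[1.5,0,0,0],[0,0,0,0]])

```text
time: 61.0
tool_pos: [411.0, -291.7, -0.7]
tcp_rot: [-3.129, 1.571, 1.711]
contact_force: [-0.3, 0.3, 0.3]
grip_width: 27.5
```

Emit:
send_rows(hand=0.38, moves=[[0,0,0,0],[0,0,0,0],[0,0,0,0]])

```text
time: 61.38
tool_pos: [411.1, -291.7, -0.5]
tcp_rot: [1.029, 1.571, -0.415]
contact_force: [0.2, 0.4, -0.3]
grip_width: 34.9
```

Emit:
send_rows(moves=[[-20,0,0,0],[-40,0,0,0],[-50,0,0,0],[-40,0,0,0],[0,-15,30,0],[0,-15,30,0],[0,0,0,0],[0,0,0,0]])

```text
time: 62.38
tool_pos: [388.8, -354.5, 149.2]
tcp_rot: [-3.097, 1.57, 1.743]
contact_force: [-0.2, -0.2, 0.4]
grip_width: 35.0
```

```bash
python3 d.py; python3 - <<'E'
from h import *
im,K,C=snap('wrist','g9')
a=im[40:240,180:440,::-1]; cv2.imwrite('pics/g9c.png',cv2.resize(a,None,fx=3,fy=3,interpolation=cv2.INTER_CUBIC))
t=np.array([570.55,-271.38]);a=np.radians(7.2);M=np.array([[np.cos(a),-np.sin(a)],[np.sin(a),np.cos(a)]])
for y in (60,45,0,-45):
  xs=np.arange(-216,-100,4.); P=np.array([[*(M@[x,y]+t),30] for x in xs]); q=proj('g9',P).round().astype(int)
  print(y,q[0],[(int(x),*[int(c) for c in im[v,u]]) if 0<=u<640 and 0<=v<400 else (int(x),'out') for x,(u,v) in zip(xs,q)])
E
```

```text
t 62.375 p [ 388.8 -354.5  149.2] yaw 7.3 grip 35.0 F [-0.2 -0.2  0.4]
unit [-190.7  -59.7]
60 [298  66] [(-216, 242, 215, 168), (-212, 238, 208, 161), (-208, 237, 204, 158), (-204, 235, 203, 156), (-200, 236, 202, 155), (-196, 238, 206, 158), (-192, 237, 203, 154), (-188, 239, 206, 156), (-184, 238, 203, 154), (-180, 236, 200, 150), (-176, 246, 225, 171), (-172, 235, 196, 154), (-168, 236, 199, 158), (-164, 237, 199, 159), (-160, 239, 203, 163), (-156, 238, 202, 161), (-152, 235, 192, 152), (-148, 228, 181, 140), (-144, 245, 217, 164), (-140, 248, 224, 169), (-136, 250, 237, 187), (-132, 250, 237, 185), (-128, 250, 232, 180), (-124, 250, 229, 175), (-120, 215, 173, 127), (-116, 180, 142, 104), (-112, 177, 138, 100), (-108, 177, 140, 103), (-104, 186, 147, 107)]
45 [298  83] [(-216, 243, 215, 164), (-212, 242, 211, 161), (-208, 238, 204, 154), (-204, 236, 202, 151), (-200, 236, 202, 152), (-196, 240, 207, 153), (-192, 239, 205, 153), (-188, 241, 210, 156), (-184, 240, 207, 153), (-180, 238, 203, 149), (-176, 185, 146, 107), (-172, 232, 189, 146), (-168, 238, 201, 160), (-164, 239, 20
[... 1013 characters left out ...]
04, 178, 139, 101)]
-45 [300 174] [(-216, 245, 217, 164), (-212, 245, 217, 164), (-208, 211, 170, 125), (-204, 237, 203, 150), (-200, 238, 204, 151), (-196, 242, 213, 156), (-192, 242, 210, 156), (-188, 243, 216, 160), (-184, 244, 214, 158), (-180, 240, 208, 153), (-176, 168, 132, 95), (-172, 235, 193, 152), (-168, 237, 200, 159), (-164, 236, 196, 155), (-160, 238, 201, 161), (-156, 239, 203, 162), (-152, 238, 201, 159), (-148, 239, 205, 163), (-144, 241, 208, 152), (-140, 246, 218, 162), (-136, 250, 228, 172), (-132, 249, 227, 171), (-128, 251, 238, 187), (-124, 251, 236, 185), (-120, 248, 230, 175), (-116, 184, 145, 105), (-112, 176, 139, 102), (-108, 163, 131, 101), (-104, 165, 132, 100)]
```

View pics/g9c.png

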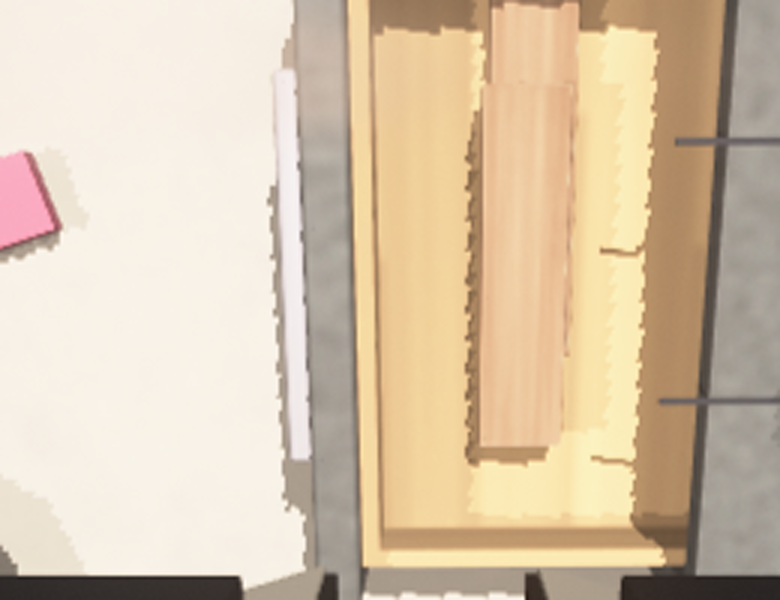

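Emit:
send_rows(hand=0.0, moves=[[0,0,0,10],[0,0,0,10],[0,0,0,10],[0,0,0,10],[0,0,0,10],[0,0,0,10],[0,0,0,10],[0,0,0,10]])

```text
time: 63.42
tool_pos: [389.3, -353.9, 149.4]
tcp_rot: [-1.816, 1.57, 1.623]
contact_force: [-0.0, 0.5, -1.2]
grip_width: 0.3
```

Emit:
send_rows(moves=[[0,0,0,10],[0,-20,-20,0],[0,-20,-20,0],[0,-20,-20,0],[0,0,0,0],[0,0,0,0]])

```text
time: 64.18
tool_pos: [440.7, -287.7, 149.5]
tcp_rot: [1.083, 1.571, -1.93]
contact_force: [-0.2, -0.4, -0.4]
grip_width: 0.5
```

```bash
python3 d.py " -130,0,0"
```

```text
t 64.175 p [ 440.7 -287.7  149.5] yaw -82.6 grip 0.5 F [-0.2 -0.4 -0.4]
unit [-1.309e+02  1.000e-01]
tool delta [149.5   0.   -0.9]
```

Emit:
send_rows(moves=[[45,0,0,0],[45,0,0,0],[35,0,0,0],[15,0,0,0],[6,0,0,0],[4.5,0,0,0],[0,0,0,0]])

```text
time: 65.05
tool_pos: [441.2, -288.3, -0.3]
tcp_rot: [2.321, 1.569, -0.694]
contact_force: [-0.6, 0.6, 0.3]
grip_width: 0.3
```

Emit:
send_rows(moves=[[0,0,5,0],[0,0,5,0],[0,0,5,0],[0,0,5,0],[0,0,5,0],[0,0,5,0],[0,0,5,0],[0,0,0,0]])

```text
time: 66.05
tool_pos: [405.6, -292.4, -1.1]
tcp_rot: [-0.943, 1.571, 2.326]
contact_force: [-0.0, 0.5, -0.4]
grip_width: 0.5
```

```bash
python3 d.py
```

```text
t 66.05 p [ 405.6 -292.4   -1.1] yaw -82.7 grip 0.5 F [-0.   0.5 -0.4]
unit [-1.662e+02 -1.000e-01]
```

Emit:
send_rows(moves=[[-40,0,0,0],[-50,0,0,0],[-50,0,10,0],[-30,0,15,0],[0,0,0,0],[0,0,0,0]])

```text
time: 66.8
tool_pos: [381.1, -295.1, 168.0]
tcp_rot: [-1.127, 1.57, 2.142]
contact_force: [-0.2, -0.1, 0.1]
grip_width: 0.3
```

```bash
cat > amap.py <<'E'
import sys
from h import *
fn=sys.argv[1]; im,K,C=snap('wrist',fn); print(get_obs()['tool_pos'].round(1))
t=np.array([570.55,-271.38]);a=np.radians(7.2);M=np.array([[np.cos(a),-np.sin(a)],[np.sin(a),np.cos(a)]])
print('cols x -216..-100 step 2')
for y in range(96,-97,-8):
  s=''
  for x in range(-216,-100,2):
    u,v=proj(fn,[*(M@[x,y]+t),30]).round().astype(int)
    if not(0<=u<640 and 0<=v<400): s+=' ';continue
    r,g,b=[int(k) for k in im[v,u]]; k=(g-b)/max(r-g,1)
    s+= '#' if r>205 and k<1.25 else '.' if r>205 else '-' if r>120 else 'x'
  print('%4d'%y,s)
E
python3 amap.py g10
```

```text
[ 381.  -294.9  167.6]
cols x -216..-100 step 2
  96 .---------------------------------------------------------
  88 .---------------------------------------------------------
  80 .---------------------#############-----------------------
  72 .---#.#...............#############-.............---------
  64 .---#.................##############.............---------
  56 .---#.##############-.##############.............---------
  48 .---################-.#####.########.............#--------
  40 .---#-##############--#####.########.............---------
  32 .---################--###############............---------
  24 .-----##############-.#####.#########............---------
  16 .----################.###############.............--------
   8 .------##############.##############-...........----------
   0 .----################-##############-............---------
  -8 .----################-##############-.............--------
 -16 .----##############-#.##############-............#--------
 -24 .----##############-#.##############-.............--------
 -32 .----##############-.........#....................--------
 -40 .----##############-#.............................--------
 -48 .----##############-..............................--------
 -56 -------------#-----#..............................--------
 -64 -----#.....................................--.....--------
 -72 -----#............................................--------
 -80 -----#.............................................-------
 -88 -----#...........................................#--------
 -96 ------------------------------------#------#-----##--xxx--
```

```bash
python3 d.py " -256,0,7"; python3 - <<'E'
from h import *
t=np.array([570.55,-271.38]);a=np.radians(7.2);M=np.array([[np.cos(a),-np.sin(a)],[np.sin(a),np.cos(a)]])
for u,v,z in [(60,225,8),(30,152,8),(275,75,47),(293,458,47)]: print((M.T@(pix2z('g9',180+u/3,40+v/3,z)[:2]-t)).round(1))
E
```

```text
t 66.85 p [ 381.  -294.9  167.6] yaw -82.7 grip 0.4 F [ 0.1 -0.2 -0.6]
unit [-191.     0.4]
tool delta [160.7   0.6  64.8]
[-322.6   14.9]
[-330.5   39.3]
[-238.    57.9]
[-237.   -60.6]
```

Emit:
send_rows(moves=[[0,0,30,0],[0,0,30,0],[0,0.6,6,0],[45,0,0,0],[45,0,0,0],[40,0,0,0],[25,0,0,0],[7,0,0,0]])

```text
time: 67.85
tool_pos: [315.7, -303.3, 5.0]
tcp_rot: [-1.138, 1.567, 2.132]
contact_force: [-0.7, -0.2, -0.1]
grip_width: -0.1
```

Emit:
send_rows(moves=[[0,0,0,0],[0,0,-8,0],[0,0,-10,0],[0,0,-10,0],[0,0,-10,0],[0,0,-10,0],[0,0,-10,0],[0,0,0,0]])

```text
time: 68.85
tool_pos: [374.3, -297.0, 6.8]
tcp_rot: [2.788, 1.57, -0.226]
contact_force: [-1.0, -0.1, -0.2]
grip_width: 0.4
```

```bash
python3 d.py
```

```text
t 68.85 p [ 374.3 -297.     6.8] yaw -82.7 grip 0.4 F [-1.  -0.1 -0.2]
unit [-198.    -0.8]
```

Emit:
send_rows(moves=[[0,0,-10,0],[0,0,-10,0],[0,0,-10,0],[0,0,-8,0],[0,0,-6,0],[0,0,-4,0],[0,0,-2,0],[0,0,0,0]])

```text
time: 69.85
tool_pos: [423.3, -291.0, 7.0]
tcp_rot: [2.442, 1.57, -0.573]
contact_force: [0.3, 0.7, -0.2]
grip_width: 0.5
```

Emit:
send_rows(moves=[[0,0,-2,0],[0,0,-2,0],[0,0,0,0]])

```text
time: 70.22
tool_pos: [427.2, -290.4, 7.0]
tcp_rot: [2.67, 1.57, -0.344]
contact_force: [-0.6, -0.9, -0.3]
grip_width: 0.6
```

```bash
python3 d.py
```

```text
t 70.225 p [ 427.2 -290.4    7. ] yaw -82.7 grip 0.6 F [-0.6 -0.9 -0.3]
unit [-144.6   -0.9]
```

Emit:
send_rows(moves=[[0,0,-2,0],[0,0,-2,0],[0,0,0,0]])

```text
time: 70.6
tool_pos: [430.7, -289.8, 6.9]
tcp_rot: [-0.22, 1.57, 3.05]
contact_force: [-2.9, -0.9, 1.8]
grip_width: 0.5
```

Emit:
send_rows(moves=[[0,0,-2,0],[0,0,0,0]])

```text
time: 70.85
tool_pos: [430.7, -289.7, 6.9]
tcp_rot: [-0.227, 1.567, 3.043]
contact_force: [-10.8, -4.0, 6.7]
grip_width: 0.3
```

Emit:
send_rows(moves=[[0,0,-2,0],[0,0,0,0]])

```text
time: 71.1
tool_pos: [430.6, -289.7, 6.9]
tcp_rot: [-0.238, 1.563, 3.032]
contact_force: [-20.5, -6.0, 9.0]
grip_width: 0.6
```

Emit:
send_rows(moves=[[0,0,25,0],[-50,0,10,0],[-50,0,0,0],[-55,0,0,0],[-45,0,0,-10],[0,0,0,-10],[0,0,0,-10],[0,0,0,-10]])

```text
time: 72.1
tool_pos: [400.6, -293.5, 207.1]
tcp_rot: [2.222, 1.57, -0.088]
contact_force: [-0.6, 0.9, -0.5]
grip_width: 0.1
```

Emit:
send_rows(moves=[[0,0,0,-10],[0,0,0,-10],[0,0,0,-10],[0,0,0,-10],[0,0,0,-2.7],[0,0,0,0]])

```text
time: 72.85
tool_pos: [400.5, -293.6, 206.9]
tcp_rot: [1.685, 1.57, 0.114]
contact_force: [0.7, -0.6, -0.2]
grip_width: 0.2
```

```bash
python3 d.py 585 0
```

```text
t 72.85 p [ 400.5 -293.6  206.9] yaw -0.0 grip 0.2 F [ 0.7 -0.6 -0.2]
unit [-171.5   -0.7]
tool delta [ 2.000e-01  1.844e+02 -2.936e+02]
```

Emit:
send_rows(moves=[[0,12,-20,0],[0,28,-45,0],[0,28,-45,0],[0,28,-45,0],[0,28,-45,0],[0,28,-45,0],[0,20,-32,0],[0,12,-17,0]])

```text
time: 73.85
tool_pos: [584.9, 2.1, 206.7]
tcp_rot: [2.984, 1.571, 1.415]
contact_force: [-0.6, -1.0, -1.0]
grip_width: 0.6
```

Emit:
send_rows(moves=[[0,0,0,0],[0,0,0,0]])

```text
time: 74.1
tool_pos: [583.7, -0.8, 206.9]
tcp_rot: [-0.743, 1.57, -2.315]
contact_force: [0.4, 0.2, 0.3]
grip_width: 0.4
```

```bash
cat > pmap.py <<'E'
import sys
from h import *
fn=sys.argv[1]; z=float(sys.argv[2]); im,K,C=snap('wrist',fn); print(get_obs()['tool_pos'].round(1))
print('cols x 490..650 step 2; value brightness/26')
for y in range(80,-31,-4):
  s=''
  for x in range(490,650,2):
    u,v=proj(fn,[x,y,z]).round().astype(int)
    s+=' ' if not(0<=u<640 and 0<=v<400) else 'K' if im[v,u].max()<26 else str(int(im[v,u].max()//26))
  print('%4d'%y,s)
E
python3 pmap.py p1 42
```

```text
[583.7  -1.  207. ]
cols x 490..650 step 2; value brightness/26
  80 99999999999999999999999999999999999999999999999999999999999999999999999999999999
  76 99999999999999999999999999999999999999999999999999999999999999999999999999999999
  72 99999999999999999999999999999999999999999999999999999999999999999999999999999999
  68 99999999999999999999999999999999999999999999999999999999999999999999999999999999
  64 99999999999999999999999999999999999999999999999888888765543333334699999999999999
  60 77777799999999999988888887555444444444444433333333333333333333333599999999999999
  56 66666666656344444432334444443333333333333333333333333333333343333499999999999999
  52 67677766646343663333333333333333333333333322222222222222222222233499999999999999
  48 67777676566323533333333333333333322222222222222222222222222222233499999999999999
  44 66677776573344533333333333333333332222222222222222222222222222233399999999999999
  40 66666666463333433333333333333333332222222222222222222222222222233399999999999999
  36 66666666563453543333333333333333332222222222222222222222222222223359999999999999
  32
[... 671 characters left out ...]
999999999999
   0 66666573389994334333333332223222222222222223333344444566666677777999999999999999
  -4 77766563399995333333323334444456666666666666666666666666666667999999999999999999
  -8 67666563699997333444446666666666666666666666666666666666666679999999999999999999
 -12 66666633699999666666679999999999999777777777777666666666666679999999999999999999
 -16 66665633999999999999999999999999999999999999999999999999999799999999999999999999
 -20 66665635999999999999999999999999999999999999999999999999999999999999999999999999
 -24 66666636999999999999999999999999999999999999999999999999999999999999999999999999
 -28 66666336999999999999999999999999999999999999999999999999999999999999999999999999
```

Emit:
send_rows(moves=[[0,6,-14,0],[40,7.3,-14,0],[45,0,0,0],[45,0,0,0],[35,0,0,0],[20,0,0,0],[10,0,0,0],[0,0,0,0]])

```text
time: 75.15
tool_pos: [597.5, 28.4, 11.8]
tcp_rot: [-1.802, 1.57, 2.91]
contact_force: [0.9, 0.5, -0.0]
grip_width: 0.2
```

```bash
python3 d.py 597 27; python3 auto.py | tr ']' '\n' | awk -F'[][, ]+' 'NR>0' | grep -E "\[(2[0-9][0-9]|3[0-2][0-9]), (2[1-9][0-9])" 
```

```text
t 75.15 p [597.5  28.4  11.8] yaw -0.0 grip 0.2 F [ 0.9  0.5 -0. ]
unit [ 64.3 294. ]
tool delta [ 0.  -0.5  1.4]
, [229, 220, 21, 26, 254
, [285, 224, 24, 25, 282
, [209, 251, 30, 36, 301
, [275, 254, 24, 28, 329
, [216, 270, 4, 6, 22
```

```bash
python3 - <<'E'
from h import *
im,K,C=snap('scene','sc2')
t=np.array([570.55,-271.38]);a=np.radians(7.2);M=np.array([[np.cos(a),-np.sin(a)],[np.sin(a),np.cos(a)]])
U=lambda x,y,z:proj('sc2',[*(M@[x,y]+t),z]).round(1)
for y in (68.5,-2.5,-71.8): print('post',y,U(0,y,142),U(0,y,96))
print('lip shut',U(-131,58,47),U(-131,-60,47),'open',U(-238,58,47),'corners',U(-122,113,70),U(-122,-113,70))
g=im.max(2).astype(int); sat=g-im.min(2)
print('rows v 140..215, cols u 400..500')
for v in range(150,262,3): print(v,''.join('K' if g[v,u]<26 else str(g[v,u]//26) for u in range(376,512,2)))
E
```

```text
post 68.5 [424.8 176.7] [421.2 190.3]
post -2.5 [453.1 186.7] [448.4 200.4]
post -71.8 [482.4 197.1] [476.5 210.8]
lip shut [402.4 237.8] [450.1 258.2] open [384.4 268.9] corners [384.4 220.5] [477.3 259.2]
rows v 140..215, cols u 400..500
150 44444444444444444444444444444444444344344444444444444444444444444444
153 44444444444444444444444444444443444444444444444444444444444444444444
156 44444444444444444444444444444444444443434334444444444444444444444442
159 44444444444444444444444444444444444444344444444444444444444444444422
162 44444444444444444444444444444444444444444444444444444444444444444322
165 44444444444444444444443444444444444444444444444333444444444444444232
168 44444444444444444444444444444444444444444444444444444444444444442222
171 54444444444444444444444444444444444444444444444444444444444444433222
174 44544444343344444444444444444444444434444444444444444444444444422322
177 78444544434344444545544324444444444444444444444444444444444444232224
180 74558755554444444555555223244444444444444444444344444444444434333333
183 44777774555544445555554222458763444444444444444444444
[... 1213 characters left out ...]
2244544444444543234444444456766567777777774
237 77787432222232445432233333232234555535455544223444444444555477776763
240 77655555543222234445432333324422223445555555554422444445555554677643
243 74555555555543222223444543234554432222445555544445432245555555545554
246 55555555555455544322223444443324544532222245545455445555455555544554
249 45555455555545555555422222344577523345444322234555545555555555544554
252 45555545555555555555555432222334567542345554332223455555555555553444
255 74555454555555555554555555532222233467522345455422225555555555555534
258 77645555555455545555555555555543222223222222234555245455555555554874
261 77764555555555455555555555555555553222222222222234455555545455547777
```

Emit:
send_rows(moves=[[4,0,0,0],[4,0,0,0],[3,0,0,0],[3,0,0,0],[3,0,0,0],[0,0,0,0]])

```text
time: 76.0
tool_pos: [599.5, 28.2, -4.0]
tcp_rot: [1.531, 1.566, -0.04]
contact_force: [3.4, 0.4, 5.9]
grip_width: 0.3
```

Emit:
send_rows(moves=[[2,0,0,0],[2,0,0,0],[0,0,0,0]])

```text
time: 76.38
tool_pos: [600.1, 28.2, -7.7]
tcp_rot: [1.537, 1.565, -0.034]
contact_force: [4.4, 1.0, 6.3]
grip_width: 0.8
```

Emit:
send_rows(moves=[[1.5,0,0,0],[0,0,0,0]])

```text
time: 76.62
tool_pos: [600.3, 28.2, -9.0]
tcp_rot: [1.539, 1.564, -0.032]
contact_force: [4.3, 1.3, 7.9]
grip_width: 0.4
```

Emit:
send_rows(moves=[[1.5,0,0,0],[0,0,0,0]])

```text
time: 76.88
tool_pos: [600.5, 28.3, -10.1]
tcp_rot: [1.536, 1.564, -0.035]
contact_force: [4.2, 1.1, 10.1]
grip_width: 0.4
```

Emit:
send_rows(moves=[[1.5,0,0,0],[0,0,0,0]])

```text
time: 77.12
tool_pos: [600.6, 28.2, -10.4]
tcp_rot: [1.519, 1.563, -0.052]
contact_force: [1.0, 1.1, 18.8]
grip_width: 0.7
```

Emit:
send_rows(moves=[[1.5,0,0,0],[0,0,0,0]])

```text
time: 77.38
tool_pos: [600.6, 28.2, -10.7]
tcp_rot: [1.511, 1.563, -0.059]
contact_force: [-3.2, 0.3, 26.9]
grip_width: 0.3
```

At the stop (27 N, no further travel). Let it come up and clear.

Emit:
send_rows(moves=[[-3,0,0,0],[-5,0,0,0],[-8,0,0,0],[-20,0,0,0],[-40,0,0,0],[-50,0,0,0],[-50,0,0,0],[-40,0,0,0]])

```text
time: 78.38
tool_pos: [596.8, 28.3, 202.4]
tcp_rot: [-1.576, 1.57, 3.136]
contact_force: [1.3, -0.3, -0.9]
grip_width: 0.2
```

Emit:
send_rows(moves=[[0,-13,28,0],[0,0,0,0],[0,0,0,0],[0,0,0,0]])

```text
time: 78.88
tool_pos: [584.3, 0.9, 200.2]
tcp_rot: [-1.87, 1.569, 2.843]
contact_force: [0.5, 1.0, 0.5]
grip_width: 0.5
```

```bash
python3 d.py; python3 pmap.py p2 42 | sed -n '8,24p;'; python3 - <<'E'
from h import *
im,K,C=snap('scene','sc3'); a=cv2.imread('pics/sc2.png')[:,:,::-1]
d=(cv2.absdiff(im,a).max(2)>40); print('unit diff px',d[165:270,376:512].sum())
im,K,C=snap('side','s5'); r=cv2.imread('pics/side0.png')[:,:,::-1]
d=cv2.absdiff(im,r).max(2)
for n,P in dict(loupe=[475,220,20],weight=[318,304,25]).items():
    u,v=proj('s5',P).astype(int); print(n,u,v,(d[v-10:v+14,u-10:u+12]>40).sum())
E
```

```text
t 78.875 p [584.3   0.9 200.2] yaw 0.0 grip 0.5 F [0.5 1.  0.5]
unit [ 47.8 268.5]
  60 77779999999999999988887655444444444444444433333333333333333333333799999999999999
  56 66666666646333444432334444433333333333333333333333333333333333333699999999999999
  52 66766776644333764333333333433333333333322322222222222222222222233399999999999999
  48 67777776444322533333333333333333332222222222222222222222222222233399999999999999
  44 66676776454344633333333333333333332222222222222222222222222222233399999999999999
  40 66666666464333333333333333333333332222222222222222222222222222233379999999999999
  36 66666665463343633333333333333333332222222222222222222222222222233379999999999999
  32 66666664463563443333333333333333332222222222222222222222222222223369999999999999
  28 77777764653993433333333333333333333222222222222222222222222222223359999999999999
  24 77777764643963343333333333333333333222222222222222222222222222223339999999999999
  20 67767764533993353333333333333333333222222222222222222222222222223339999999999999
  16 66667745539993343333333333333333333222222222222222222222222222223338999999999999
  12 66666646539993333333333333333333333222222222222222222222222222223337999999999999
   8 67776646339993343333333333333333333222222222222222222222222222223336999999999999
   4 66677445339994333333333333333333333222222222222222222222222222223336999999999999
   0 66666454399999336332222222222222222222333334444455666666666677777999999999999999
  -4 77666463399999333333324445565666666666666666666666666666666667999999999999999999
unit diff px 3434
loupe 260 251 12
weight 306 290 12
```

```bash
python3 - <<'E'
from h import *
im=cv2.imread('pics/sc3.png'); g=im.max(2).astype(int)
for v in range(168,262,4): print(v,''.join('K' if g[v,u]<26 else str(g[v,u]//26) for u in range(376,512,2)))
E
```

```text
168 44444444444444444434444444444444444444444444444444444444444444442222
172 76344444433444444444444444444444444434444444443344434444444444423222
176 77777644333344444576444323344444444444444444444444444444444444322344
180 77777777775444444555555223244444444443444444344344444444444443332333
184 77777777777777545554555221778876434444444344444444444444444444332333
188 77777777777777445434332223788777777871223444444444444444444444444433
192 77777777777764555555432224333457787752217865444444444444444444444334
196 77777777777555444555555555454322433322267777777764444444444444444444
200 77777777775354434252444555555544767222244467777777761234443444444444
204 77777777754446776444344344555555442221766443333577722227778644443444
208 77777777734444444466554545555544455664554632256433222177777773444444
212 77777776222232344444444555555434444445555545446774222333777754444444
216 77777742323332343323444433343322322355555545555555566675467744444444
220 77777722223223335445543233232222322555555442533445555478646344444444
224 77777555544222344554444423333222332323455554444344343446783444334444
228 77777222245554332223344333232232333223344444555545434455767775344434
232 77773222222223445443322222233443223222234444444445555544777777776534
236 77776222222222776324444332222344553323233332344444444457454677776763
240 77777744543222233357653232244422223443233333323322444444455544676643
244 77777774555555322222444444323444543222232233322322323245454455543554
248 77777777754444445543222223346765134445433222233332222455545555544554
252 77777777777777545445555432222233567541344442332222233545445555453444
256 77777777777777777454455544553222223336322223322222235555454555554633
260 77777777777777777777645554455455432222222222222325355554455555546777
```

Same three posts and shut lip at the same pixels; only shadows changed. Handing in.

```bash
python3 -c "
from plant import close_job
print(close_job())"
```

```text
the job is handed in; nothing more can be done
None
```

The job is done and handed in at about 79 s of the 200 s limit; `close_job` gave no verdict.

- **Carriers:** All three were there. Each went in by the front lane and stands in the back row, at y of about +68, -3 and -72 mm. The last scene images show all three posts in the slot, within a few pixels of where they should be.
- **Strips:** Both lie flat and side by side in the drawer, confirmed from the wrist image before shutting. Strip 1 was found shifted after I laid it, so strip 2 landed on top of it. I pushed strip 2 off to lie beside it.
- **Drawer:** I pushed it about 107 mm, to a hard stop at about 20 N. The lip shows at its shut position.
- **Pedal:** I pressed it last, down to its stop (27 N, no further travel), then released it. The images show it back up.
- **Loupe and weight:** I never touched them, and the before/after side images show no notable change.

**What disagreed:**
- The fingertips end about 35 mm short of the stated TCP. My first grasp of strip 1 closed on nothing, and I corrected for the offset after that. It also means the carriers were held by only the top few millimetres of their posts, though none slipped.
- The deck's front edge measured about 10 mm further back than described, which did not affect the work.
- The pictures I could view ran out at 16, so the last checks were numeric comparisons of image pixels.

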